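# Close the brush-rinsing pot: strainer disc, then locking ring

### The arm

A 6-joint arm with a two-finger parallel gripper is mounted at the origin on the work surface. World frame = base frame: x ahead of the robot, y to its left, z up, the work surface at z = 0. Lengths are in mm, angles in rad, forces in N, time in s.
With the tool pointing down it reaches from about 350 to 775 mm from the base axis. Payload 7.3 kg.
Tool frame: the origin (TCP) lies at the very end of the fingers, on their centre line; the grasp point (between the pads) lies 19 mm behind it (pinch_z is the distance from the TCP to the grasp point, in mm); z points along the fingers, y is the direction in which the jaws open and shut (so a half turn about z gives the same grasp; the last joint's range is limited). The gripper opens to 92 mm and grips with 3 to 60 N. Pads are 19 mm wide; open, the fingers measure 130 mm over their backs; the gripper's body (75 mm by 190 mm) begins 47 mm behind the grasp point.
Start: joints at [-1.324, 0.342, 1.524, -0, 1.275, -0.146], TCP at [200.982, -485.029, 204.341] pointing down, gripper open.
Joint ranges: [-2.53, 2.53], [-0.77, 2.02], [0.04, 2.7], [-1, 4.14], [0.28, 2.66], [-3.11, 3.11]. Speed limits (rad/s): [2.57, 2.57, 3.14, 3.14, 3.14, 3.14].

### API

Orientations are given as [roll, pitch, yaw] about the fixed x, y, z axes, in that order (R = Rz(yaw) Ry(pitch) Rx(roll)).
In Python, from plant import * gives the robot as it stands.
- The arm moves only by the tool step_arm, never from a script. Its argument "moves" is one flat list of numbers, 7 for each row, row after row: the shift along the tool's x, y, z scaled (see below), then the turn, a rotation vector about the tool's x, y, z scaled (see below), then the closure, from -1 (fully open) to 1 (shut). A call has 1 to 8 rows; each row shifts and turns the pose as measured when the row begins, along the tool's axes as they then stand; what a row does not reach is not made up. The controller multiplies each number of a shift by 2 cm and each number of a turn by 4 degrees. A row lasts 1/12 s, in which the tool goes at most 41.7 mm and 7.16 degrees, less where a joint would pass 70% of its speed; a pose out of reach is approached as far as the arm can. A call with a number of a shift or a turn outside -1 to 1 is refused whole. A call with a gripper value outside its range is refused whole. The fingers move at their own pace and stop on an object; the grip force is fixed at half the most. Time passes only in rows, so rows that do not move let the fingers close. It gives the time, the measured TCP pose, the force and the opening at its end, in the units of the state.
- get_obs(): the state, without advancing time (a new reading comes with each control period).
- capture(name): name is "scene" or "top"; returns the picture (384x512x3 uint8, red, green, blue); there is no depth.
- get_calibration(name): a dict with "mtx" (3x3 intrinsics, pixels), "k1" (the pictures are not rectified: a ray, as slopes to the right and down, at radius r is drawn at 1 + k1 r^2 times it, then the intrinsics apply), "eye" and "orientation" of the camera in the world. Camera axes: x right, y down, z forward; pixel columns grow to the right and rows downward; lengths in mm; the calibration is good to about 2 mm. A picture is of the moment at which its call begins. get_calibration takes no time and is no camera call.
- close_job(): hands the job in, once; it reports no verdict.
The state is a dict: "time": time; "joint_positions": joint angles; "dq": joint speeds; "tau": joint torques, N m; "tool_pos": TCP position; "tcp_rot": TCP orientation; "contact_force": force on the tool from outside, world axes, zero at the start; "moment": the same for the moment, N m; "grip_width": finger opening in mm.
Only numpy, scipy, OpenCV 4.12 (cv2) and the standard library are available. Lean on these libraries where they do the work, as an engineer would, in place of code of your own. Each camera call takes 0.05 s, during which the arm holds its last target.

### The job

The steel brush-rinsing pot on the craft table stands open. Pick the small knobbed strainer disc by its knob and lay it flat on the ledge inside the pot's mouth. Then pick the large locking ring by its grip bar, lower it over the pot's neck with the bar crosswise to the pot's two ears until it rests fully down on the shoulder, turn it clockwise (seen from above) about a quarter turn until the bar is in line with the ears, and let go.

Things in the scene. Friction and masses are not known exactly. Their poses are not given: they have to be found in the camera images.
- disc_knob (a point): Loose steel strainer disc with small holes, 64 mm across, 5 mm thick, lying flat; in its middle an upright round knob 16 mm across, 17 mm tall (22 mm in all, 0.1 kg). Point: half-way up the knob, 13.5 mm above the plate's underside, 8.5 mm below the knob's top; z up. A similar disc 96 mm across is a bystander.
- ring_grip (a point): Loose steel ring, 120 mm across, bore 112 mm; over it on two posts a straight bar 114 long, 24 wide, 18 tall; 64 mm tall in all, 0.25 kg. Under the bar's ends two lugs, 30 degrees wide, point 8 mm inward at the bottom edge. Point: middle of the bar, 55 mm above the ring's underside, 9 mm below the bar's top; x along the bar, z up. A similar ring 84 mm across is a bystander.
- pot_mouth (a point): Centre of the open mouth of the steel pot (fixed, 98 mm tall), at rim height; z up, x towards one of two alike ears, flat tabs reaching 79 mm from the axis, 52 mm above the table. Mouth 80 mm wide, narrowing as a funnel to 68 mm at a ledge 10 mm below the rim; the disc lies on it with its knob point 3.5 mm above the rim.
- pot_shoulder (a point): On the pot's axis, level with its flat shoulder (120 mm across) 28 mm below the rim; axes as pot_mouth. Neck 88 mm across; over each ear a neck lug, 50 degrees wide, out to radius 52 mm, 10 mm above the shoulder. Ring goes down only with bar 45 to 90 degrees off the ears' line; bar's middle then 55 mm up, 4 mm play. It turns clockwise only, freely, to a stop 8 degrees past that line.
Things that resemble listed ones, but are neither listed nor needed, are in the scene too. What is shaped like the part that bears pot_mouth but orange is not meant. What is shaped like the part that bears ring_grip but turquoise is not meant.

How it is judged (in metres and radians):
On the way, in this order (a step that is already met when the one before it is completed fails the run):
1. the disc lies flat on the ledge in the pot's mouth (horizontal distance between disc_knob and pot_mouth below 0.008 m and z of disc_knob in the frame of pot_mouth below 0.0065 m and angle between disc_knob's own z axis and vertical below 0.12 rad), for 0.2 s.
2. the ring is down on the pot's shoulder, over the disc (horizontal distance between ring_grip and pot_mouth below 0.012 m and z of ring_grip in the frame of pot_mouth between 0.02 and 0.032 m and angle between the x axis of ring_grip and the x axis of pot_mouth, either way round above 0.45 rad), for 0.1 s.
At the end, for the whole second after the job is handed in: Disc flat (7 degrees) on the ledge in the mouth, centred within 8 mm; ring level (7 degrees) and down on the pot's shoulder (within 5 mm), within 12 mm of centre, its bar within 20 degrees of the line of the ears; both released (all of step 1 and horizontal distance between ring_grip and pot_mouth below 0.012 m and z of ring_grip in the frame of pot_mouth below 0.032 m and angle between ring_grip's own z axis and vertical below 0.12 rad and angle between the x axis of ring_grip and the x axis of pot_mouth, either way round below 0.35 rad); the robot touches nothing.
It also fails if it takes over 56 s, if anything falls off the work surface, if the arm or the gripper's body presses on something with over 40 N, if the wrist force passes 120 N, or if a joint passes its speed limit or range.

## Working session

There is one attempt and no reset: what is moved stays moved. The work goes in short steps, Python scripts to look and compute and a tool call to move; the robot and the scene stay as the last step left them, time stands still between calls to the robot, and variables do not carry over. Pictures are saved under pics/ and viewed, and the job is handed in when it is done.

Besides the shell and the picture viewer there is one more tool, called after "Call:" in YAML: its name, and indented under it one key for each argument. step_arm: Moves the arm, as the interface text tells. Shifts and turns lie within -1 to 1; 1 stands for 2 cm of shift or 4 degrees of turn. Its arguments: {"type":"object","properties":{"moves":{"type":"array"}},"required":["moves"]}

```bash
mkdir -p pics; ls; python3 - <<'E'
from plant import *
import cv2
print(get_obs())
for n in ("scene","top"):
    print(n,get_calibration(n))
    im=capture(n); cv2.imwrite(f"pics/{n}0.png",im[:,:,::-1])
E
```

```text
pics
{'time': 0.0, 'joint_positions': array([-1.32398686e+00,  3.42706722e-01,  1.52504512e+00, -4.20136467e-06,
        1.27540275e+00, -1.45981154e-01]), 'dq': array([-7.07192116e-04,  1.74579601e-04, -8.50476698e-05, -1.11064430e-03,
        1.76787529e-03, -1.80761238e-05]), 'tau': array([ 4.61904147e-04, -4.31244600e+01, -2.44222981e+01,  7.17033679e-02,
        5.58319024e-02, -1.39470981e-04]), 'tool_pos': array([ 200.86880263, -484.558772  ,  203.64349276]), 'tcp_rot': array([-3.14004674e+00, -2.23230716e-04,  3.92791674e-01]), 'contact_force': array([0.32335598, 0.89627743, 0.00513096]), 'moment': array([ 0.03335636, -0.01198231, -0.01068377]), 'grip_width': 91.95821939310011}
scene {'mtx': array([[366.52367992,   0.        , 254.04146117],
       [  0.        , 366.52367992, 184.45963679],
       [  0.        ,   0.        ,   1.        ]]), 'k1': -0.018693238972289705, 'eye': array([1148.7957612 ,  108.77598208,  689.45485975]), 'orientation': array([-2.24244903e+00, -1.02028311e-03,  1.75817841e+00])}
top {'mtx': array([[424.94944932,   0.        , 252.35118035],
       [  0.        , 424.94944932, 196.20508473],
       [  0.        ,   0.        ,   1.        ]]), 'k1': -0.07155968869135515, 'eye': array([ 338.87410674,   -8.73667928, 1063.38861255]), 'orientation': array([-3.05426793, -0.00342696, -1.59119478])}
```

View pics/scene0.png

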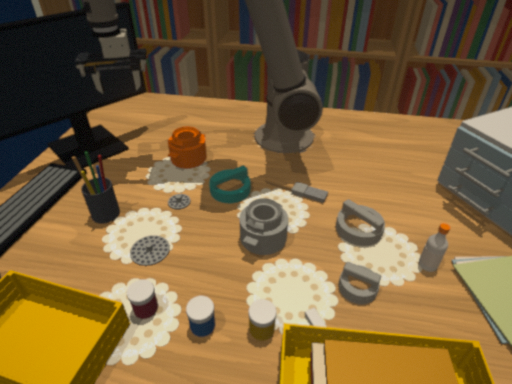

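View pics/top0.png

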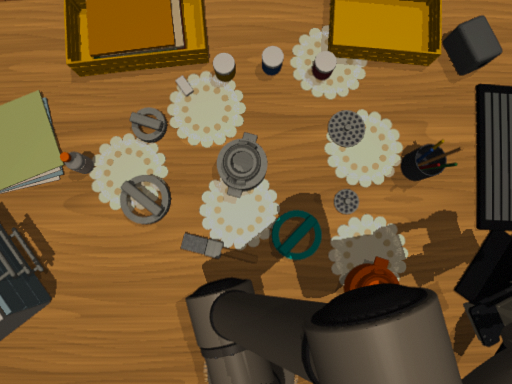

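The top picture shows:
- **Discs:** one at (346,201), one at (346,128). The smaller, at (346,201), fits 64 mm.
- **Grey rings:** one at (145,199), one at (149,125). The larger, at (145,199), fits 120 mm. The turquoise ring at (297,235) is excluded.
- **Pots:** grey at (242,162), orange at (372,285). The grey one is meant.

I'll confirm these in enlarged crops.

```bash
cat > h.py <<'E'
import numpy as np, cv2
from scipy.spatial.transform import Rotation as R
from plant import *
def cal(n):
    c=get_calibration(n); return c, R.from_euler('xyz',c['orientation']).as_matrix()
def pix2w(n,u,v,z):
    c,M=cal(n); K=c['mtx']; xd=(u-K[0,2])/K[0,0]; yd=(v-K[1,2])/K[1,1]
    x,y=xd,yd
    for _ in range(20):
        f=1+c['k1']*(x*x+y*y); x,y=xd/f,yd/f
    d=M@np.array([x,y,1]); e=np.array(c['eye']); return e+d*(z-e[2])/d[2]
def w2pix(n,p):
    c,M=cal(n); q=M.T@(np.array(p)-c['eye']); x,y=q[0]/q[2],q[1]/q[2]
    f=1+c['k1']*(x*x+y*y); K=c['mtx']; return np.array([K[0,0]*x*f+K[0,2],K[1,1]*y*f+K[1,2]])
E
python3 - <<'E'
import cv2,numpy as np
im=cv2.imread('pics/top0.png')
def crop(u,v,w=50):
    return cv2.resize(im[v-w//2:v+w//2,u-w//2:u+w//2],(400,400),interpolation=cv2.INTER_CUBIC)
# pot 217..267, 137..187 ; 
a=[crop(242,162,60),crop(346,201,40)]
cv2.imwrite('pics/c1.png',np.hstack(a))
a=[crop(145,199,60),crop(149,125,60)]
cv2.imwrite('pics/c2.png',np.hstack(a))
E
```

```text
(no output)
```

View pics/c1.png

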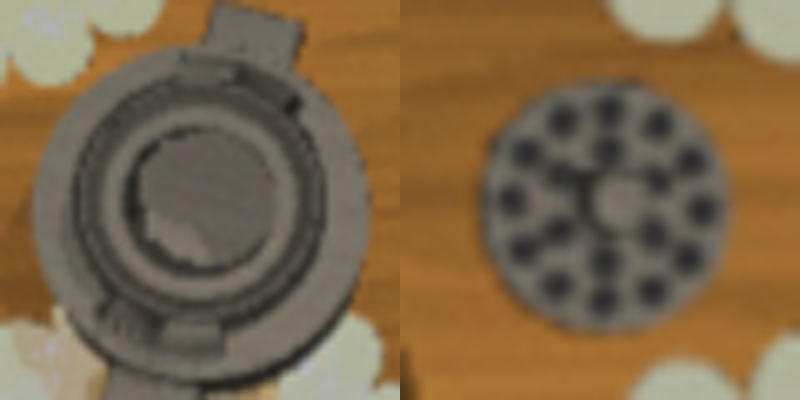

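View pics/c2.png

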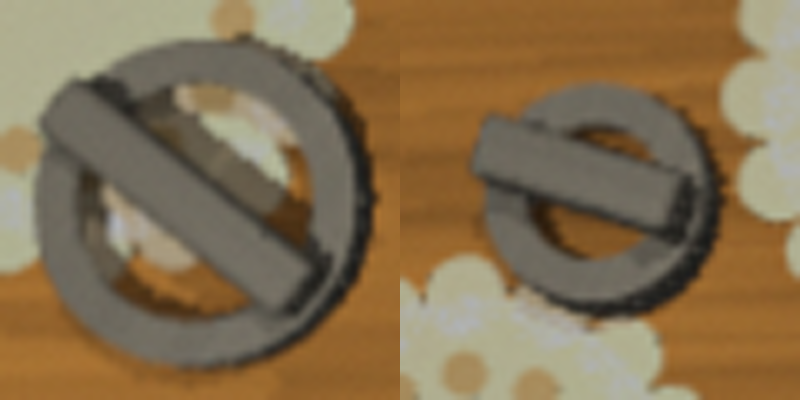

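```bash
cat > m.py <<'E'
from h import *
def o(cx,cy,s,ox,oy): return (cx+.5)/s-.5+ox,(cy+.5)/s-.5+oy
def P(cx,cy,z,s=20/3,ox=212,oy=132): return pix2w('top',*o(cx,cy,s,ox,oy),z)
print('shoulder',P(201,215,70)); print('neck',P(199.5,200,98))
print('earA',P(257,30,52),'earB',P(150,395,52))
print('disc plate',P(206,206,5,10,326,181),'knob',P(222,203,22,10,326,181))
c=[P(x,y,64,20/3,115,169) for x,y in((40,118),(82,78),(325,265),(283,312))]
m=np.mean(c,0); print('ring',m, np.linalg.norm(c[0]-c[3]),np.linalg.norm(c[0]-c[1])); d=(c[2]+c[3]-c[0]-c[1]); print('bar ang',np.degrees(np.arctan2(d[1],d[0])))
E
python3 m.py; python3 - <<'E'
import cv2
im=cv2.imread('pics/scene0.png')
cv2.imwrite('pics/c3.png',cv2.resize(im[170:270,120:260],(784,560),interpolation=cv2.INTER_CUBIC))
cv2.imwrite('pics/c4.png',cv2.resize(im[180:320,220:400],(720,560),interpolation=cv2.INTER_CUBIC))
E
```

```text
shoulder [503.05989098   9.62658323  70.        ]
neck [503.67101147   9.53211632  98.        ]
earA [573.63569802 -11.59856517  52.        ] earB [441.12292963  29.43253705  52.        ]
disc plate [ 414.2636603  -249.23265488    5.        ] knob [ 413.71329205 -249.37913317   22.        ]
ring [428.46766765 247.92309012  64.        ] 112.48469893486126 20.61396358438802
bar ang -128.6120392899604
```

View pics/c3.png

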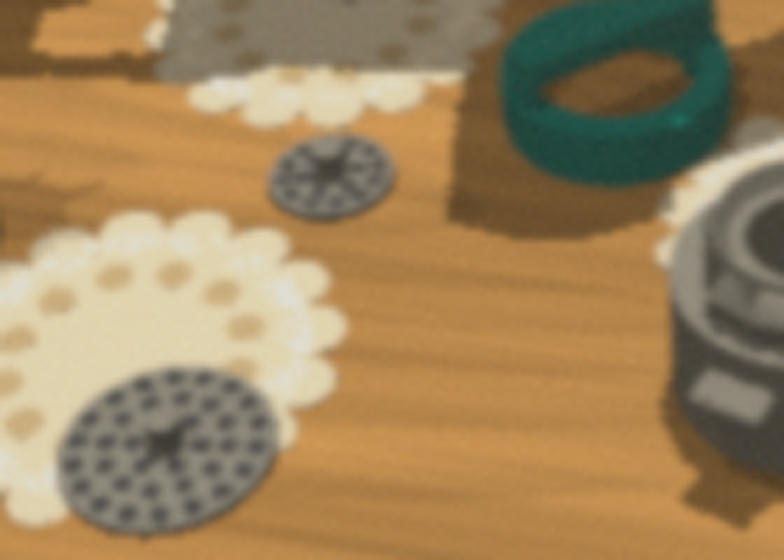

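View pics/c4.png

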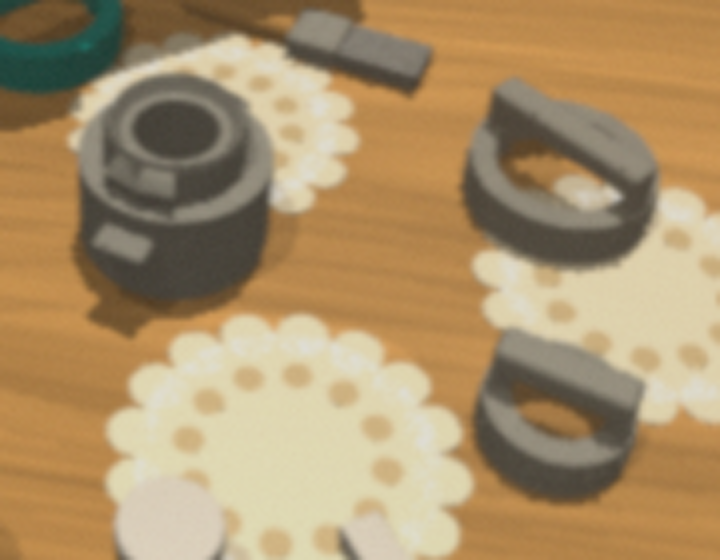

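The scene crops agree on which parts are meant: the small knobbed disc, the large grey ring and the grey pot. Next I'll overlay the model outlines on both views to check the poses.

```bash
cat > ov.py <<'E'
from h import *
import sys
pot=(503.4,9.6,np.radians(-17)); disc=(414,-249.3); ring=(428.5,247.9,np.radians(51.4))
def circ(x,y,z,r): t=np.linspace(0,2*np.pi,60); return np.c_[x+r*np.cos(t),y+r*np.sin(t),0*t+z]
def rect(x,y,z,a,l0,l1,w):
    q=np.array([[l0,-w],[l1,-w],[l1,w],[l0,w],[l0,-w]]); c,s=np.cos(a),np.sin(a)
    return np.c_[x+q[:,0]*c-q[:,1]*s,y+q[:,0]*s+q[:,1]*c,0*q[:,0]+z]
C=[circ(*pot[:2],98,44),circ(*pot[:2],70,60),circ(*pot[:2],98,40),rect(*pot[:2],52,pot[2],60,79,10),rect(*pot[:2],52,pot[2],-79,-60,10),
 circ(*disc,5,32),circ(*disc,22,8),rect(*ring[:2],64,ring[2],-57,57,12),circ(*ring[:2],0,60)]
def draw(n,box,out,S):
    im=cv2.imread(f'pics/{n}0.png'); x0,y0,x1,y1=box
    c=cv2.resize(im[y0:y1,x0:x1],None,fx=S,fy=S,interpolation=cv2.INTER_CUBIC)
    for k in C:
        p=np.array([(w2pix(n,q)-[x0,y0]+.5)*S-.5 for q in k]); cv2.polylines(c,[np.int32(np.round(p*8))],False,(0,0,255),1,cv2.LINE_AA,3)
    cv2.imwrite(out,c); return c
def sq(c): return cv2.resize(c,(400,300))
a=[draw('top',b,'pics/t.png',8) for b in((208,128,276,196),(322,177,370,225),(111,165,179,233))]
cv2.imwrite('pics/o1.png',np.hstack([cv2.resize(k,(266,266)) for k in a]))
cv2.imwrite('pics/o1a.png',a[0])
b=[draw('scene',b,'pics/t.png',8) for b in((225,185,300,260),(155,175,205,225),(325,185,400,260))]
cv2.imwrite('pics/o2.png',np.vstack([np.hstack([cv2.resize(k,(266,266)) for k in a]),np.hstack([cv2.resize(k,(266,266)) for k in b])]))
E
python3 ov.py
```

```text
(no output)
```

View pics/o2.png

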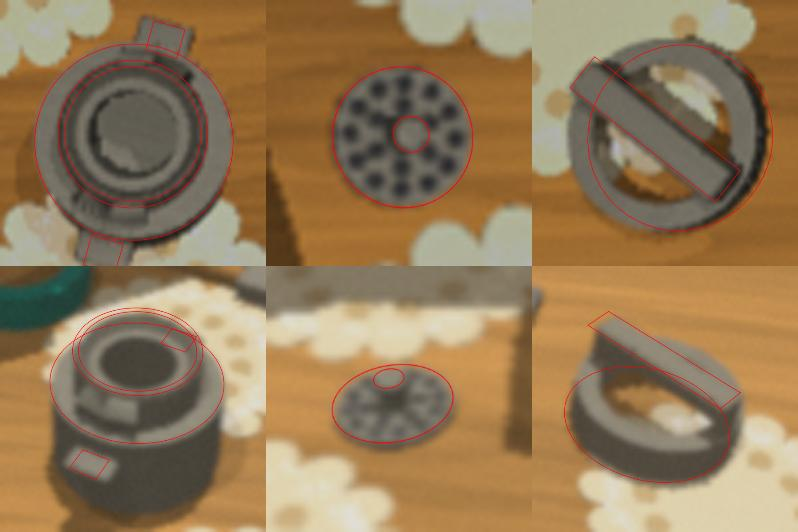

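View pics/o1a.png

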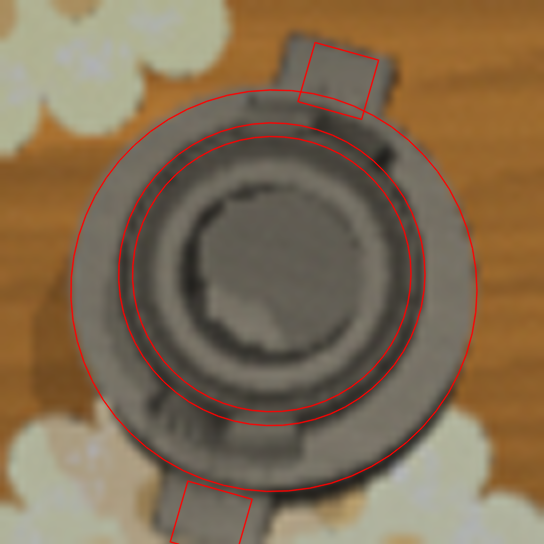

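The pot and disc outlines fit within about 1 px. The ring's is off by 1–2 px, so I'll enlarge it.

```bash
cat >> ov.py <<'E'
cv2.imwrite('pics/o3.png',np.hstack([cv2.resize(a[2],(400,400)),cv2.resize(b[2],(400,400))]))
cv2.imwrite('pics/o4.png',np.hstack([cv2.resize(a[1],(400,400)),cv2.resize(b[0],(400,400))]))
E
sed -i 's/ring=(428.5,247.9/ring=(428.5,251/' ov.py
python3 ov.py
```

```text
Traceback (most recent call last):
  File "ov.py", line 17, in <module>
    a=[draw('top',b,'pics/t.png',8) for b in((208,128,276,196),(322,177,370,225),(111,165,179,233))]
       ~~~~^^^^^^^^^^^^^^^^^^^^^^^^
  File "ov.py", line 14, in draw
    p=np.array([(w2pix(n,q)-[x0,y0]+.5)*S-.5 for q in k]); cv2.polylines(c,[np.int32(np.round(p*8))],False,(0,0,255),1,cv2.LINE_AA,3)
                 ~~~~~^^^^^
  File "h.py", line 13, in w2pix
    c,M=cal(n); q=M.T@(np.array(p)-c['eye']); x,y=q[0]/q[2],q[1]/q[2]
        ~~~^^^
  File "h.py", line 5, in cal
    c=get_calibration(n); return c, R.from_euler('xyz',c['orientation']).as_matrix()
ValueError: time passes only in moves, steps and waits
```

The repeated calibration queries were refused, so I'll cache the values instead.

```bash
cat > h.py <<'E'
import numpy as np, cv2
from scipy.spatial.transform import Rotation as R
CAL={'scene':dict(mtx=np.array([[366.52367992,0,254.04146117],[0,366.52367992,184.45963679],[0,0,1]]),k1=-0.018693238972289705,eye=np.array([1148.7957612,108.77598208,689.45485975]),o=[-2.24244903,-1.02028311e-03,1.75817841]),
'top':dict(mtx=np.array([[424.94944932,0,252.35118035],[0,424.94944932,196.20508473],[0,0,1]]),k1=-0.07155968869135515,eye=np.array([338.87410674,-8.73667928,1063.38861255]),o=[-3.05426793,-0.00342696,-1.59119478])}
for c in CAL.values(): c['M']=R.from_euler('xyz',c['o']).as_matrix()
def pix2w(n,u,v,z):
    c=CAL[n]; K=c['mtx']; xd=(u-K[0,2])/K[0,0]; yd=(v-K[1,2])/K[1,1]
    x,y=xd,yd
    for _ in range(20):
        f=1+c['k1']*(x*x+y*y); x,y=xd/f,yd/f
    d=c['M']@np.array([x,y,1]); e=c['eye']; return e+d*(z-e[2])/d[2]
def w2pix(n,p):
    c=CAL[n]; q=c['M'].T@(np.array(p)-c['eye']); x,y=q[0]/q[2],q[1]/q[2]
    f=1+c['k1']*(x*x+y*y); K=c['mtx']; return np.array([K[0,0]*x*f+K[0,2],K[1,1]*y*f+K[1,2]])
E
python3 ov.py; python3 m.py
```

```text
shoulder [503.05989549   9.62658778  70.        ]
neck [503.67101586   9.53212074  98.        ]
earA [573.63570266 -11.5985607   52.        ] earB [441.12293419  29.43254183  52.        ]
disc plate [ 414.26366435 -249.23264964    5.        ] knob [ 413.71329602 -249.37912801   22.        ]
ring [428.46767272 247.92309528  64.        ] 112.48469931009784 20.61396362756554
bar ang -128.6120393778319
```

View pics/o3.png

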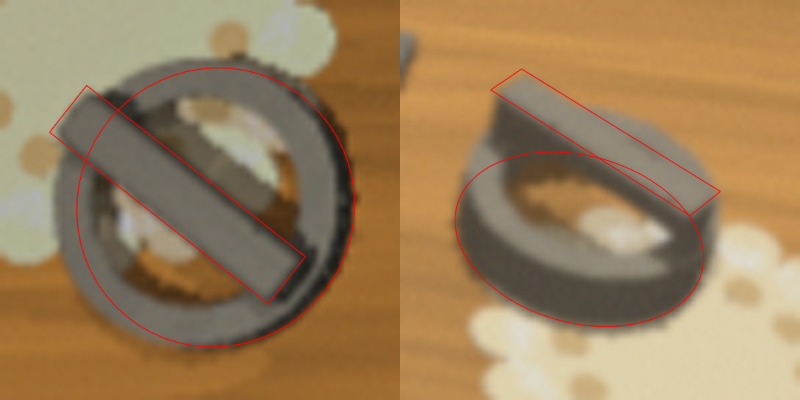

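View pics/o4.png

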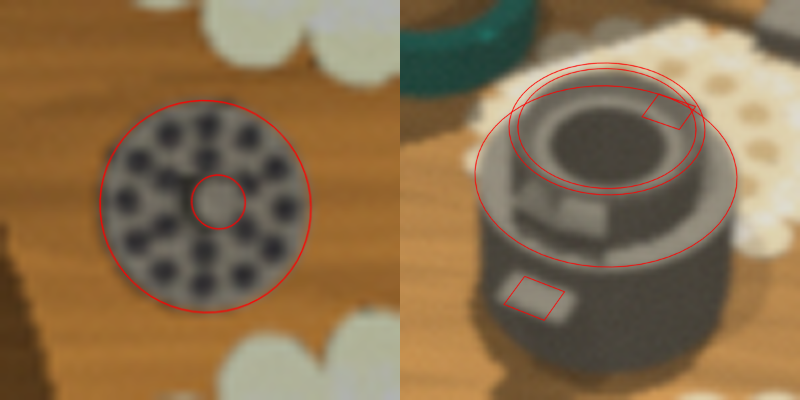

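The measurements are consistent with the given sizes. Poses I'll use:
- **Pot:** about (504, 10), ears' line about −17°.
- **Disc:** about (414, −249).
- **Ring:** about (428.5, 250), bar at 51°.

I'll turn the tool to yaw 51° first.

Call:
step_arm:
  moves: [0,0,0,0,0,-0.9,-1,0,0,0,0,0,-0.9,-1,0,0,0,0,0,-0.9,-1,0,0,0,0,0,-0.9,-1,0,0,0,0,0,-0.9,-1,0,0,0,0,0,-0.9,-1,0,0,0,0,0,-0.9,-1,0,0,0,0,0,-0.9,-1]

```text
time: 0.77
tool_pos: [200.3, -482.4, 200.2]
tcp_rot: [-3.134, -0.006, 0.917]
contact_force: [-0.5, -0.7, 0.3]
grip_width: 92.1
```

```bash
cat > d.py <<'E'
import sys; from h import *; from plant import *
# usage: d.py x y z yawdeg
o=get_obs(); x,y,z,yw=map(float,sys.argv[1:5])
M=R.from_euler('xyz',o['tcp_rot']).as_matrix(); T=R.from_euler('xyz',[np.pi,0,np.radians(yw)]).as_matrix()
print('t',round(o['time'],2),'pos',np.round(o['tool_pos'],1),'rpy',np.round(np.degrees(o['tcp_rot']),1),'F',np.round(o['contact_force'],1),'w',round(o['grip_width'],1),'q',np.round(o['joint_positions'],2))
d=M.T@(np.array([x,y,z])-o['tool_pos']); print('shift mm',np.round(d,1),'units',np.round(d/20,2))
print('turn units',np.round(np.degrees(R.from_matrix(M.T@T).as_rotvec())/4,2))
E
python3 d.py 414 -249 100 51.4
```

```text
t 0.77 pos [ 200.3 -482.4  200.2] rpy [-179.6   -0.3   52.6] F [-0.5 -0.7  0.3] w 92.1 q [-1.32  0.35  1.53  0.    1.28 -0.67]
shift mm [314.6  28.6 101.9] units [15.73  1.43  5.09]
turn units [-0.11 -0.08  0.29]
```

Call:
step_arm:
  moves: [1,0.1,0.2,0,0,0,-1,1,0.1,0.2,0,0,0,-1,1,0.1,0.2,0,0,0,-1,1,0.1,0.2,0,0,0,-1,1,0.1,0.2,0,0,0,-1,1,0.1,0.2,0,0,0,-1,1,0.1,0.2,0,0,0,-1,1,0.1,0.2,0,0,0,-1]

```text
time: 1.43
tool_pos: [310.7, -361.2, 165.1]
tcp_rot: [-3.13, -0.007, 0.915]
contact_force: [-0.2, 0.4, 0.3]
grip_width: 91.5
```

```bash
python3 d.py 414 -249 100 51.4
```

```text
t 1.43 pos [ 310.7 -361.2  165.1] rpy [-179.3   -0.4   52.4] F [-0.2  0.4  0.3] w 91.5 q [-1.02  0.3   1.7   0.    1.15 -0.37]
shift mm [151.5  14.2  66. ] units [7.58 0.71 3.3 ]
turn units [-0.17 -0.1   0.25]
```

Call:
step_arm:
  moves: [0.95,0.1,0.35,0,0,0,-1,0.95,0.1,0.35,0,0,0,-1,0.95,0.1,0.35,0,0,0,-1,0.95,0.1,0.35,0,0,0.1,-1,0.95,0.1,0.35,0,0,0.1,-1,0.95,0.1,0.35,-0.1,0,0.1,-1,0.95,0,0.3,-0.1,-0.1,0,-1,0,0,0,0,0,0,-1]

```text
time: 2.1
tool_pos: [405.7, -253.7, 112.9]
tcp_rot: [-3.138, -0.001, 0.895]
contact_force: [0.5, -0.1, 0.3]
grip_width: 92.0
```

```bash
python3 d.py 414 -249 60 51.4;  python3 - <<'E'
from plant import *
import cv2
for n in ("scene","top"):
    im=capture(n); cv2.imwrite(f"pics/{n}1.png",im[:,:,::-1])
E
python3 -c "
import cv2
im=cv2.imread('pics/scene1.png');cv2.imwrite('pics/s1c.png',cv2.resize(im[120:240,110:270],(800,600),interpolation=2))"
```

```text
t 2.1 pos [ 405.7 -253.7  112.9] rpy [-1.798e+02 -1.000e-01  5.130e+01] F [ 0.5 -0.1  0.3] w 92.0 q [-0.72  0.36  1.78  0.    1.01 -0.04]
shift mm [ 8.8  3.7 52.9] units [0.44 0.18 2.65]
turn units [-0.05 -0.01 -0.04]
```

View pics/s1c.png

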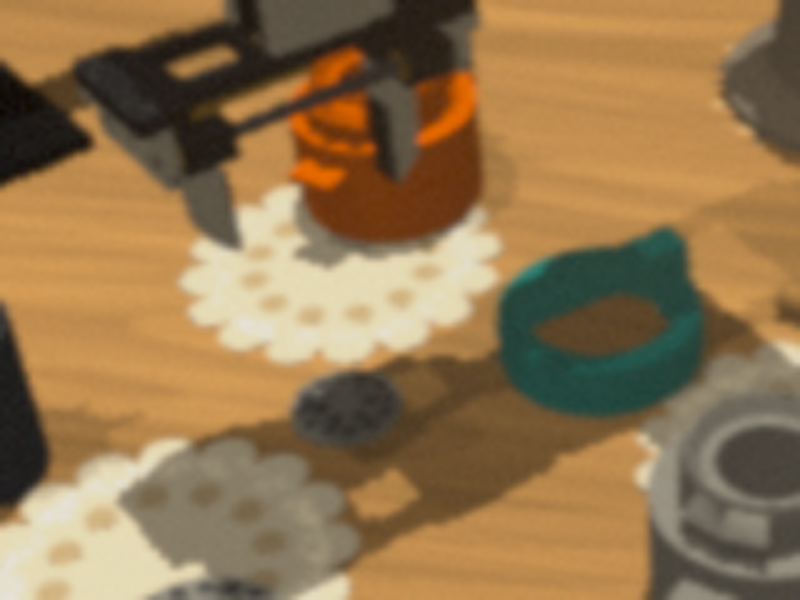

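View pics/top1.png

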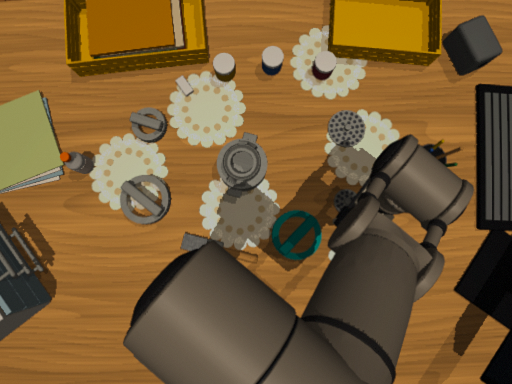

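```bash
python3 - <<'E'
from h import *
y=np.radians(51.3); j=np.array([np.sin(y),-np.cos(y),0])
p=np.array([405.7,-253.7,112.9])
for s in(-1,0,1): print(w2pix('scene',p+s*46*j), (w2pix('scene',p+s*46*j)-[110,120])*5)
E
```

```text
[187.31823476 161.25011113] [386.59117382 206.25055566]
[172.72830512 167.62660656] [313.64152561 238.13303279]
[157.44134554 174.31173502] [237.20672769 271.55867511]
```

Call:
step_arm:
  moves: [0.4,0.2,0.8,0,0,0,-1,0.1,0.05,0.8,0,0,0,-1,0,0,0.8,0,0,0,-1,0,0,0.4,0,0,0,-1,0,0,0,0,0,0,0]

```text
time: 2.62
tool_pos: [415.0, -256.9, 58.5]
tcp_rot: [3.138, 0.001, 0.891]
contact_force: [-1.1, 0.6, -0.3]
grip_width: 88.5
```

```bash
python3 d.py 414 -249 7 51.4
```

```text
t 2.62 pos [ 415.  -256.9   58.5] rpy [1.798e+02 1.000e-01 5.110e+01] F [-1.1  0.6 -0.3] w 88.5 q [-0.71  0.45  1.82 -0.    0.87 -0.03]
shift mm [ 5.6 -6.  51.4] units [ 0.28 -0.3   2.57]
turn units [ 0.05  0.02 -0.08]
```

Call:
step_arm:
  moves: [0.3,-0.3,0.5,0,0,0,-0.2,0,0,0.1,0,0,0,-0.2,0,0,0,0,0,0,-0.2]

```text
time: 2.87
tool_pos: [413.9, -251.3, 47.7]
tcp_rot: [3.136, 0.002, 0.889]
contact_force: [-0.3, -0.1, -0.3]
grip_width: 69.8
```

```bash
python3 d.py 414 -249 7 51.4;  python3 - <<'E'
from plant import *
from h import *
for n in ("scene","top"):
    im=capture(n); cv2.imwrite(f"pics/{n}2.png",im[:,:,::-1])
o=get_obs();y=o['tcp_rot'][2]; j=np.array([np.sin(y),-np.cos(y),0]); p=o['tool_pos']; print(p,o['grip_width'])
im=cv2.imread('pics/scene2.png'); c=cv2.resize(im[120:240,110:270],(800,600),interpolation=2)
for s in(-1,0,1):
  q=(w2pix('scene',p+s*o['grip_width']/2*j)-[110,120]+.5)*5-.5; print(q); cv2.circle(c,tuple(int(k) for k in q),3,(0,0,255),-1)
cv2.imwrite('pics/s2c.png',c)
E
```

```text
t 2.87 pos [ 413.9 -251.3   47.7] rpy [1.797e+02 1.000e-01 5.090e+01] F [-0.3 -0.1 -0.3] w 69.8 q [-0.7   0.46  1.84 -0.    0.83 -0.02]
shift mm [ 1.9 -1.6 40.7] units [ 0.1  -0.08  2.04]
turn units [ 0.08  0.03 -0.12]
[ 414.01887961 -251.22096408   48.01064671] 61.77587694766755
[378.23911649 321.80868577]
[330.52247594 344.07412787]
[281.35123243 367.02362286]
```

View pics/s2c.png

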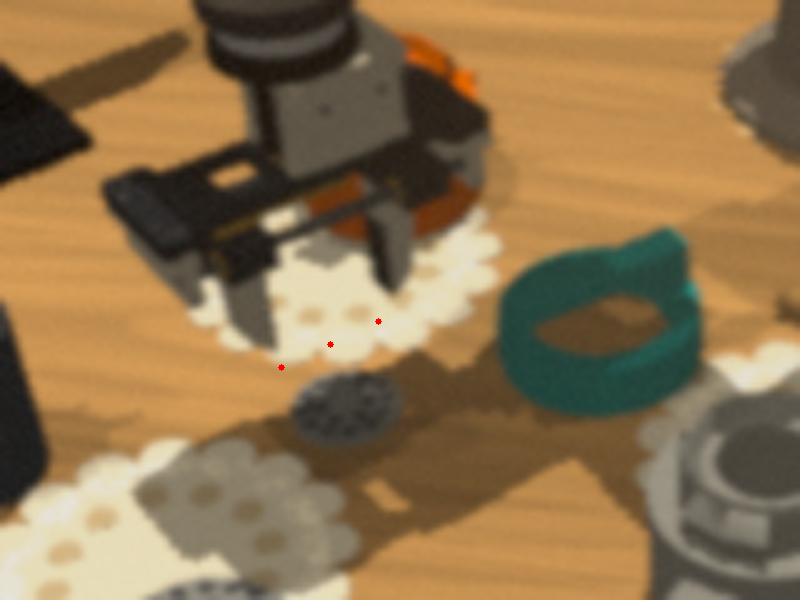

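```bash
python3 - <<'E'
from h import *
im=cv2.imread('pics/top2.png'); c=cv2.resize(im[140:260,300:460],(800,600),interpolation=2)
y=.889; j=np.array([np.sin(y),-np.cos(y),0]); p=np.array([413.9,-251.3,48])
for s in(-1,0,1):
  q=(w2pix('top',p+s*35*j)-[300,140]+.5)*5-.5; print(q); cv2.circle(c,tuple(int(k) for k in q),3,(0,0,255),-1)
cv2.imwrite('pics/t2c.png',c)
E
```

```text
[213.61512482 359.00494558]
[256.90065724 301.65932352]
[299.83800873 244.66365948]
```

View pics/t2c.png

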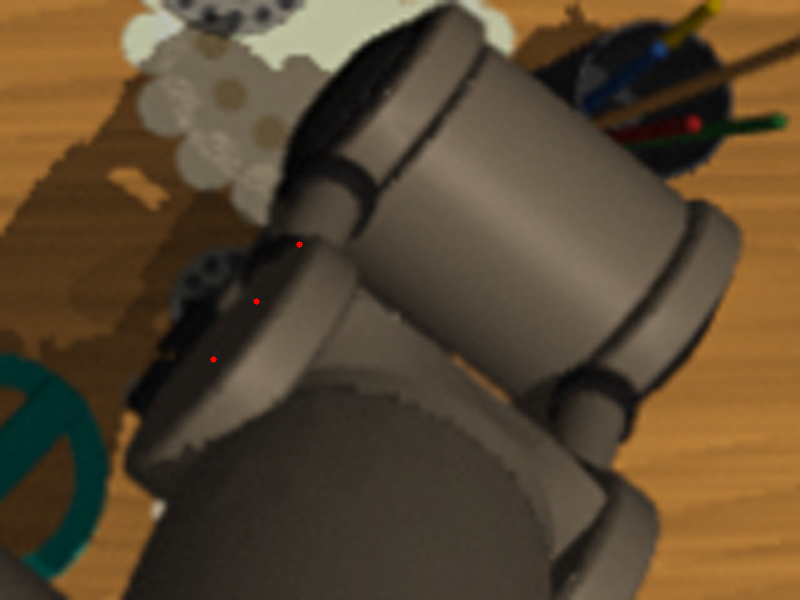

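The fingertips look about 5 px higher in the scene picture than the TCP projects. I'll go lower carefully and compare again near the knob.

Call:
step_arm:
  moves: [0.1,-0.1,0.5,0,0,-0.1,-0.2,0,0,0.5,0,0,0,-0.2,0,0,0,0,0,0,-0.2]

```text
time: 3.22
tool_pos: [415.3, -250.9, 29.8]
tcp_rot: [3.13, 0.002, 0.895]
contact_force: [-0.4, 0.7, 0.6]
grip_width: 55.0
```

```bash
python3 d.py 414 -249 7 51.4;  cat > look.py <<'E'
import sys
from plant import *
from h import *
k,x0,y0,x1,y1=sys.argv[1],*map(int,sys.argv[2:6])
o=get_obs()
im=capture('scene')[:,:,::-1].copy(); cv2.imwrite(f"pics/scene{k}.png",im)
y=o['tcp_rot'][2]; j=np.array([np.sin(y),-np.cos(y),0]); p=o['tool_pos']
S=800/(x1-x0); c=cv2.resize(im[y0:y1,x0:x1],None,fx=S,fy=S,interpolation=2)
for s in(-1,0,1):
  q=(w2pix('scene',p+s*o['grip_width']/2*j)-[x0,y0]+.5)*S-.5; print(q); cv2.circle(c,tuple(int(k) for k in q),3,(0,0,255),-1)
cv2.imwrite(f'pics/look{k}.png',c)
E
python3 look.py 3 130 140 230 215
```

```text
t 3.22 pos [ 415.3 -250.9   29.8] rpy [1.793e+02 1.000e-01 5.130e+01] F [-0.4  0.7  0.6] w 55.0 q [-0.7   0.49  1.86 -0.    0.78 -0.02]
shift mm [ 0.7 -2.5 22.8] units [ 0.03 -0.12  1.14]
turn units [ 0.17  0.03 -0.03]
[442.6768067  401.30588474]
[375.67466523 433.53994785]
[306.86320451 466.65011078]
```

View pics/look3.png

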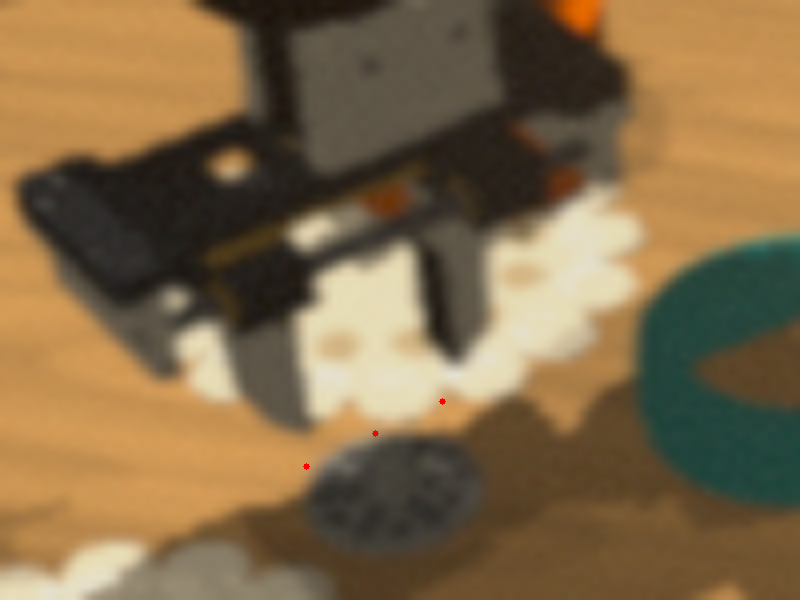

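```bash
cat > body.py <<'E'
from h import *
def rects(p,y,w):
    x=np.array([np.cos(y),np.sin(y),0]); j=np.array([np.sin(y),-np.cos(y),0]); z=np.array([0,0,1])
    B=[p+z*66+a*37.5*x+b*95*j for a,b in((-1,-1),(1,-1),(1,1),(-1,1),(-1,-1))]
    F=[[p+s*w/2*j+a*9.5*x+h*z for a,h in((-1,0),(1,0),(1,40),(-1,40),(-1,0))] for s in(-1,1)]
    return [B]+F
def go(n,f,box,p,y,w,out):
    x0,y0,x1,y1=box;S=800/(x1-x0);im=cv2.imread(f); c=cv2.resize(im[y0:y1,x0:x1],None,fx=S,fy=S,interpolation=2)
    for k in rects(np.array(p),y,w):
        q=np.array([(w2pix(n,v)-[x0,y0]+.5)*S-.5 for v in k]); cv2.polylines(c,[np.int32(q)],False,(0,0,255),1)
    cv2.imwrite(out,c)
go('top','pics/top2.png',(300,140,460,260),[413.9,-251.3,47.8],.889,69.8,'pics/b1.png')
go('scene','pics/scene3.png',(130,130,250,220),[415.3,-250.9,29.8],.895,55,'pics/b2.png')
E
python3 body.py
```

```text
(no output)
```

View pics/b1.png

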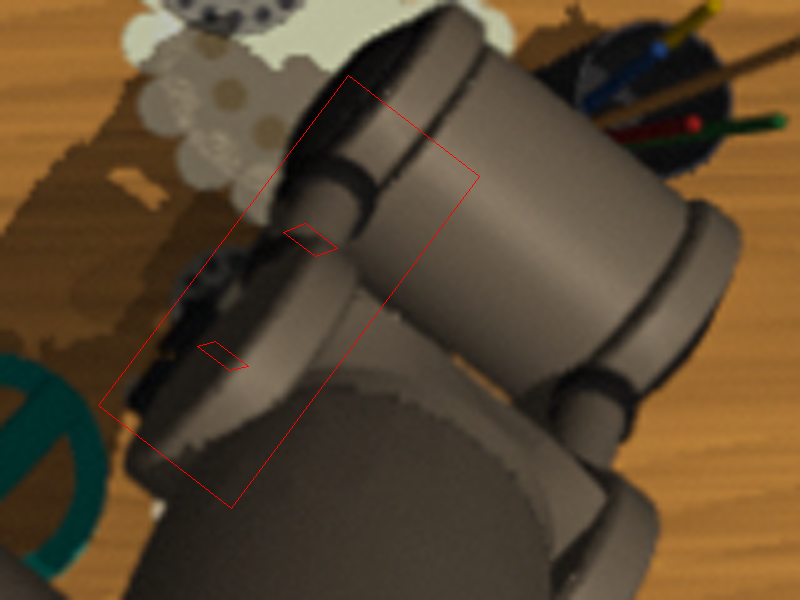

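View pics/b2.png

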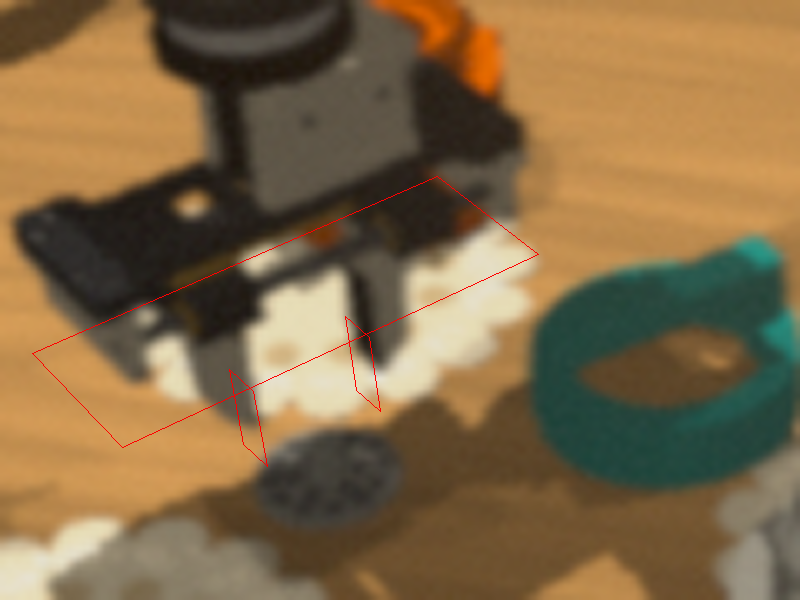

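Call:
step_arm:
  moves: [0,-0.1,0.4,0.1,0,0,0,0,0,0.4,0.1,0,0,0,0,0,0,0,0,0,0]

```text
time: 3.52
tool_pos: [414.8, -250.8, 14.3]
tcp_rot: [-3.141, 0.002, 0.895]
contact_force: [-0.8, 0.5, 0.2]
grip_width: 46.2
```

```bash
python3 d.py 414 -249 7 51.4; python3 look.py 4 130 140 230 215
```

```text
t 3.52 pos [ 414.8 -250.8   14.3] rpy [-1.80e+02  1.00e-01  5.13e+01] F [-0.8  0.5  0.2] w 46.2 q [-0.7   0.52  1.86 -0.    0.76 -0.02]
shift mm [ 1.  -1.7  7.3] units [ 0.05 -0.09  0.36]
turn units [-0.    0.03 -0.03]
[437.93409026 438.97614223]
[382.03570566 466.24587837]
[324.88310138 494.13085459]
```

View pics/look4.png

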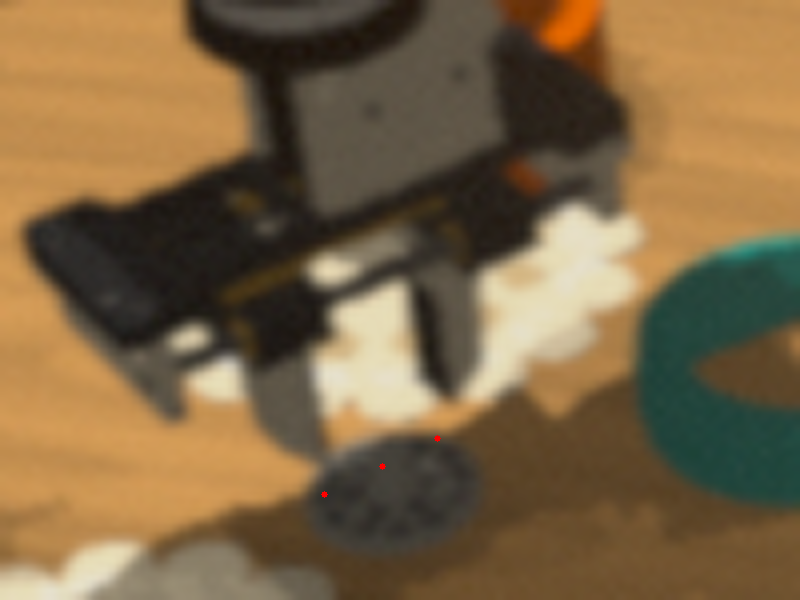

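Call:
step_arm:
  moves: [0,-0.1,0.25,0,0,0,0,0,0,0.15,0,0,0,0,0,0,0,0,0,0,0]

```text
time: 3.82
tool_pos: [413.3, -249.6, 5.9]
tcp_rot: [3.142, 0.002, 0.895]
contact_force: [-1.0, -0.3, 0.7]
grip_width: 45.8
```

```bash
python3 d.py 414 -249 7 51.4
```

```text
t 3.82 pos [ 413.3 -249.6    5.9] rpy [1.80e+02 1.00e-01 5.13e+01] F [-1.  -0.3  0.7] w 45.8 q [-0.7   0.53  1.87 -0.    0.73 -0.02]
shift mm [ 0.9  0.2 -1.1] units [ 0.05  0.01 -0.05]
turn units [ 0.    0.03 -0.03]
```

Call:
step_arm:
  moves: [0,0,0,0,0,0,1,0,0,0,0,0,0,1,0,0,0,0,0,0,1,0,0,0,0,0,0,1,0,0,0,0,0,0,1,0,0,0,0,0,0,1]

```text
time: 4.32
tool_pos: [413.5, -249.7, 6.3]
tcp_rot: [3.141, 0.002, 0.895]
contact_force: [-0.1, 0.1, 0.6]
grip_width: 10.4
```

```bash
python3 d.py 414 -249 7 51.4; python3 look.py 5 130 140 230 215
```

```text
t 4.32 pos [ 413.5 -249.7    6.3] rpy [1.80e+02 1.00e-01 5.13e+01] F [-0.1  0.1  0.6] w 10.4 q [-0.7   0.53  1.87 -0.    0.74 -0.02]
shift mm [ 0.9 -0.  -0.7] units [ 0.04 -0.   -0.04]
turn units [ 0.01  0.03 -0.03]
[401.81871719 475.19533655]
[389.2240523  481.38866263]
[376.56668484 487.6129755 ]
```

View pics/look5.png

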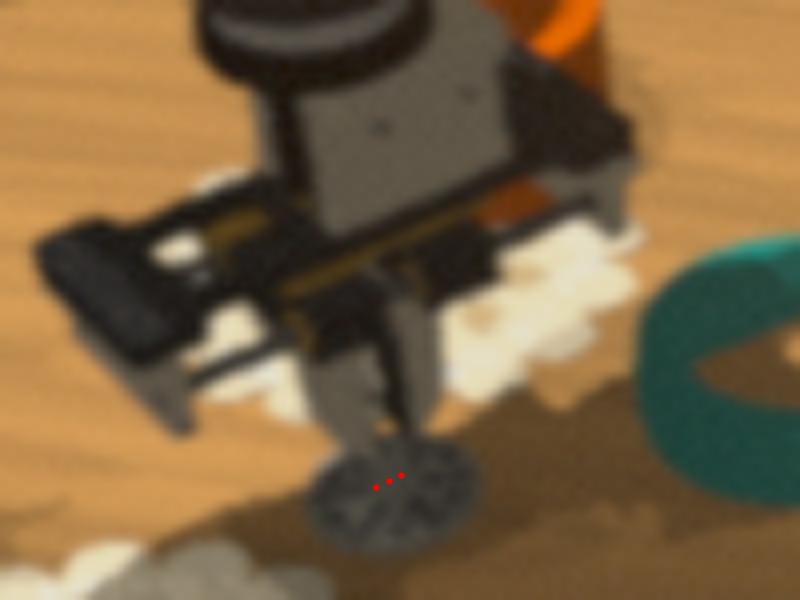

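The width is 10.4 mm, below the knob's 16 mm, so the fingers closed above the knob. The real tips seem about 14 mm higher than reported. I'll open and feel downward gently.

Call:
step_arm:
  moves: [0,0,0,0,0,0,0,0,0,0,0,0,0,0,0,0,0,0,0,0,0,0,0,0,0,0,0,0,0,0,0,0,0,0,0,0,0,0.2,0,0,0,0,0,0,0,0,0,0,0]

```text
time: 4.95
tool_pos: [413.7, -249.9, 2.2]
tcp_rot: [3.14, 0.002, 0.895]
contact_force: [-0.7, -0.0, -0.5]
grip_width: 44.8
```

Call:
step_arm:
  moves: [0,0,0.2,0,0,0,0,0,0,0,0,0,0,0]

```text
time: 5.12
tool_pos: [413.6, -249.8, -2.3]
tcp_rot: [3.14, 0.002, 0.895]
contact_force: [0.5, -0.1, -0.3]
grip_width: 45.8
```

Call:
step_arm:
  moves: [0,0,0.2,0,0,0,0,0,0,0,0,0,0,0]

```text
time: 5.28
tool_pos: [413.5, -249.7, -7.0]
tcp_rot: [3.141, 0.002, 0.895]
contact_force: [-0.2, 0.1, -0.5]
grip_width: 45.7
```

```bash
python3 look.py 6 130 140 230 215; python3 -c "
from plant import *
o=get_obs();print(o['tool_pos'],o['contact_force'])"
```

```text
[448.24413339 482.20790505]
[393.83282989 509.28745345]
[338.2307473  536.96213486]
[ 413.65615602 -249.89368255   -6.6821465 ] [-0.41141088 -0.52927135  0.13921461]
```

View pics/look6.png

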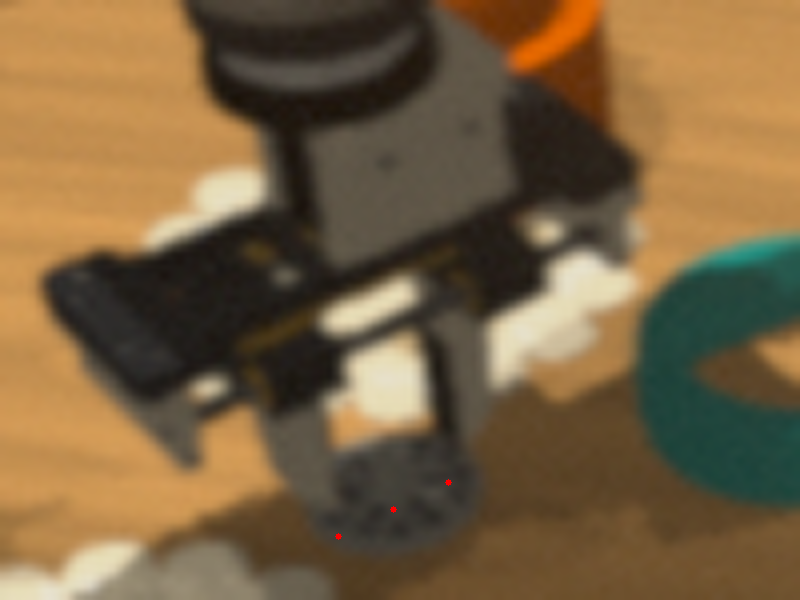

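Call:
step_arm:
  moves: [0,0,0.12,0,0,0,0,0,0,0,0,0,0,0]

```text
time: 5.5
tool_pos: [413.7, -249.9, -9.3]
tcp_rot: [3.14, 0.002, 0.895]
contact_force: [0.7, -0.0, 0.1]
grip_width: 46.1
```

Call:
step_arm:
  moves: [0,0,0.12,0,0,0,0,0,0,0,0,0,0,0]

```text
time: 5.67
tool_pos: [413.8, -250.0, -11.9]
tcp_rot: [3.14, 0.002, 0.895]
contact_force: [1.1, 0.9, 0.5]
grip_width: 46.0
```

Call:
step_arm:
  moves: [0,0,0.1,0,0,0,0,0,0,0,0,0,0,0]

```text
time: 5.83
tool_pos: [413.8, -250.0, -14.1]
tcp_rot: [3.14, 0.002, 0.895]
contact_force: [-0.1, 0.3, 0.5]
grip_width: 45.7
```

```bash
python3 look.py 7 130 140 230 215; python3 -c "
from plant import *
o=get_obs();print(o['tool_pos'],o['contact_force'])"
```

```text
[449.39402909 497.49181053]
[395.28454252 524.59756504]
[339.99721689 552.29559767]
[ 413.91580447 -250.13021754  -13.9156874 ] [-0.92812316 -0.35801693 -0.71400138]
```

View pics/look7.png

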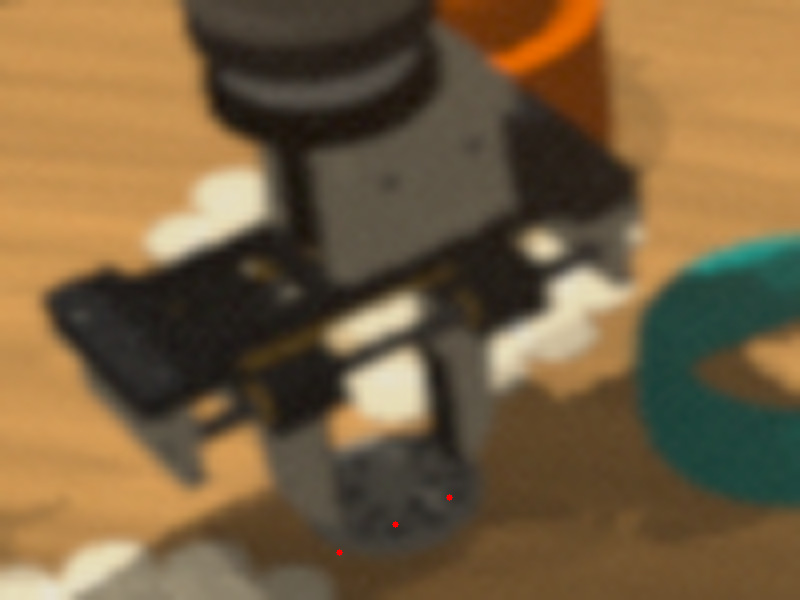

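The real tip lies about 18–19 mm above the reported TCP, so it should now be just above the plate. I'll close.

Call:
step_arm:
  moves: [0,0,0,0,0,0,1,0,0,0,0,0,0,1,0,0,0,0,0,0,1,0,0,0,0,0,0,1,0,0,0,0,0,0,1,0,0,0,0,0,0,1]

```text
time: 6.38
tool_pos: [414.0, -250.2, -13.7]
tcp_rot: [3.139, 0.002, 0.895]
contact_force: [-0.3, 0.5, -1.4]
grip_width: 15.1
```

Call:
step_arm:
  moves: [0,0,0,0,0,0,1,0,0,0,0,0,0,1]

```text
time: 6.55
tool_pos: [414.0, -250.2, -13.7]
tcp_rot: [3.139, 0.002, 0.895]
contact_force: [-0.4, -1.0, -0.6]
grip_width: 15.1
```

Call:
step_arm:
  moves: [0,0,-0.5,0,0,0,1,0,0,-0.8,0,0,0,1,0,0,-1,0,0,0,1,0,0,-1,0,0,0,1,0,0,-1,0,0,0,1,0,0,-1,0,0,0,1,0,0,-1,0,0,0,1,0,0,-1,0,0,0,1]

```text
time: 7.22
tool_pos: [410.7, -247.0, 138.4]
tcp_rot: [-3.133, 0.002, 0.895]
contact_force: [1.1, 0.1, -1.2]
grip_width: 14.8
```

```bash
python3 d.py 503.7 9.5 120 51.3; python3 look.py 8 130 100 250 190
```

```text
t 7.22 pos [ 410.7 -247.   138.4] rpy [-1.795e+02  1.000e-01  5.130e+01] F [ 1.1  0.1 -1.2] w 14.8 q [-0.7   0.33  1.74 -0.    1.08 -0.02]
shift mm [258.3 -87.7  18.6] units [12.92 -4.38  0.93]
turn units [-0.13  0.03 -0.01]
[306.89559465 403.44326395]
[290.57859087 410.40782461]
[274.13574542 417.42687291]
```

View pics/look8.png

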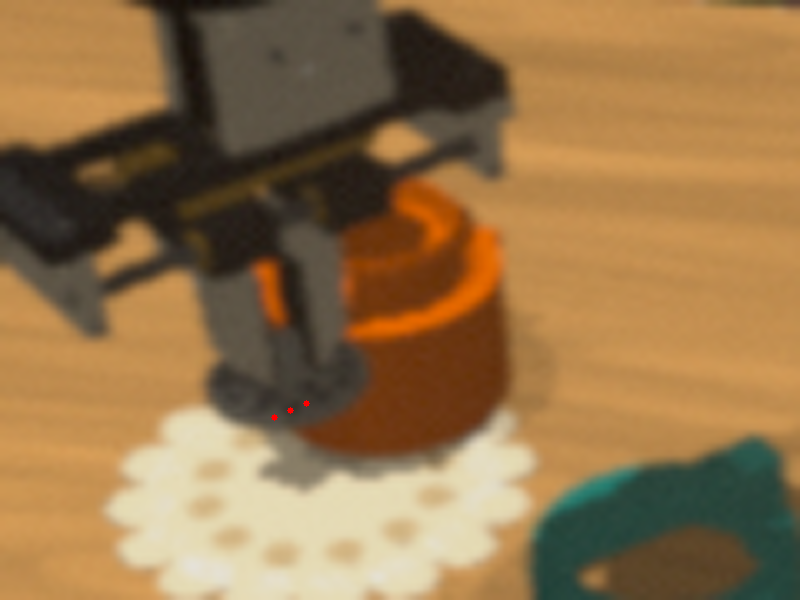

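The disc is held and level, at about (290,385) in the crop. Now carrying it to the pot.

Call:
step_arm:
  moves: [1,-0.34,0,0,0,0,1,1,-0.34,0,0,0,0,1,1,-0.34,0,0,0,0,1,1,-0.34,0,0,0,0,1,1,-0.34,0,0,0,0,1,1,-0.34,0,0,0,0,1,1,-0.34,0,0,0,0,1,1,-0.34,0,0,0,0,1]

```text
time: 7.93
tool_pos: [471.9, -87.5, 148.3]
tcp_rot: [3.133, 0.003, 0.888]
contact_force: [-0.3, 0.4, -0.4]
grip_width: 15.0
```

```bash
python3 d.py 503.7 9.5 115 51.3
```

```text
t 7.93 pos [471.9 -87.5 148.3] rpy [1.795e+02 1.000e-01 5.090e+01] F [-0.3  0.4 -0.4] w 15.0 q [-0.34  0.31  1.74 -0.01  1.09  0.35]
shift mm [ 95.4 -36.8  32.8] units [ 4.77 -1.84  1.64]
turn units [ 0.12  0.04 -0.11]
```

Call:
step_arm:
  moves: [0.95,-0.35,0.2,0,0,0,1,0.95,-0.35,0.2,0,0,0,1,0.95,-0.35,0.3,0,0,0,1,0.8,-0.35,0.3,0,0,0,1,0.5,-0.2,0.3,0,0,0,1,0,0,0,0,0,0,1]

```text
time: 8.43
tool_pos: [500.4, 4.9, 123.0]
tcp_rot: [3.132, 0.001, 0.891]
contact_force: [-0.3, -0.4, -1.3]
grip_width: 14.6
```

```bash
python3 d.py 503.7 9.5 100 51.3
```

```text
t 8.43 pos [500.4   4.9 123. ] rpy [1.794e+02 1.000e-01 5.110e+01] F [-0.3 -0.4 -1.3] w 14.6 q [-0.14  0.38  1.72 -0.01  1.04  0.54]
shift mm [ 5.6 -0.5 23. ] units [ 0.28 -0.03  1.15]
turn units [ 0.14  0.02 -0.06]
```

Call:
step_arm:
  moves: [0.3,0,0.4,0.1,0,0,1,0,0,0.4,0,0,0,1,0,0,0,0,0,0,1,0,0,0,0,0,0,1]

```text
time: 8.77
tool_pos: [504.2, 8.1, 105.7]
tcp_rot: [3.139, 0.002, 0.891]
contact_force: [1.1, -0.6, -1.2]
grip_width: 15.0
```

```bash
python3 d.py 503.7 9.5 90 51.3; python3 look.py 9 200 140 320 230
python3 - <<'E'
from plant import *; import cv2
im=capture('top')[:,:,::-1].copy(); cv2.imwrite('pics/top9.png',im); cv2.imwrite('pics/t9c.png',cv2.resize(im[110:220,190:300],(600,600),interpolation=2))
E
```

```text
t 8.77 pos [504.2   8.1 105.7] rpy [1.799e+02 1.000e-01 5.110e+01] F [ 1.1 -0.6 -1.2] w 15.0 q [-0.13  0.41  1.72 -0.    1.01  0.55]
shift mm [ 0.8 -1.3 15.7] units [ 0.04 -0.06  0.79]
turn units [ 0.03  0.03 -0.06]
[436.4428876  433.30206992]
[420.72621185 442.34749232]
[404.87163769 451.47191158]
```

View pics/look9.png

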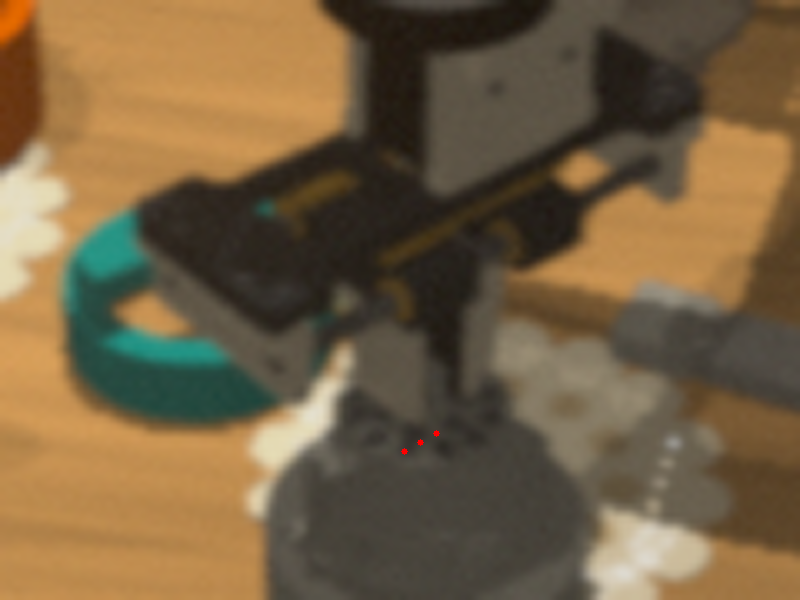

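View pics/t9c.png

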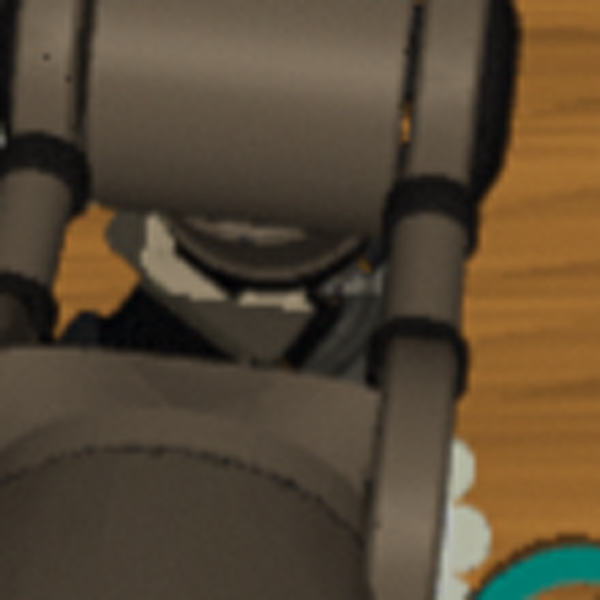

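```bash
python3 - <<'E'
from h import *
im=cv2.imread('pics/scene9.png'); c=cv2.resize(im[160:260,210:310],(600,600),interpolation=2); c=cv2.convertScaleAbs(c,alpha=1.6)
t=np.linspace(0,2*np.pi,60)
for (x,y,z,r,col) in((503.7,9.6,98,44,(0,0,255)),(503.7,9.6,70,60,(0,0,255)),(504.2,8.1,124.4,32,(0,255,0))):
    p=np.array([(w2pix('scene',[x+r*np.cos(a),y+r*np.sin(a),z])-[210,160]+.5)*6-.5 for a in t]); cv2.polylines(c,[np.int32(p)],True,col,1)
cv2.imwrite('pics/v9.png',c)
E
```

```text
(no output)
```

View pics/v9.png

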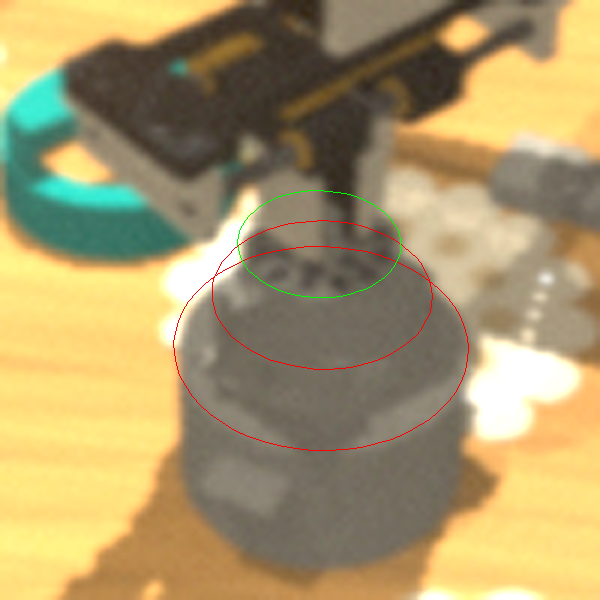

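The held disc matches its predicted outline, centred over the mouth. Lowering it now.

Call:
step_arm:
  moves: [0.05,-0.05,0.4,0,0,0,1,0,0,0.4,0,0,0,1,0,0,0.2,0,0,0,1,0,0,0,0,0,0,1]

```text
time: 9.2
tool_pos: [504.2, 8.2, 84.7]
tcp_rot: [3.138, 0.001, 0.889]
contact_force: [-0.1, -0.1, -1.4]
grip_width: 14.7
```

```bash
python3 d.py 503.7 9.5 75 51.3
```

```text
t 9.2 pos [504.2   8.2  84.7] rpy [1.798e+02 1.000e-01 5.090e+01] F [-0.1 -0.1 -1.4] w 14.7 q [-0.13  0.44  1.75 -0.    0.95  0.55]
shift mm [ 0.6 -1.2  9.7] units [ 0.03 -0.06  0.49]
turn units [ 0.06  0.02 -0.09]
```

Call:
step_arm:
  moves: [0.05,-0.1,0.25,0,0,0,1,0,0,0.15,0,0,0,1,0,0,0,0,0,0,1]

```text
time: 9.45
tool_pos: [503.0, 10.4, 75.5]
tcp_rot: [3.138, 0.002, 0.889]
contact_force: [-0.7, -0.1, -0.7]
grip_width: 14.9
```

Call:
step_arm:
  moves: [0,0,0.05,0,0,0,1,0,0,0,0,0,0,1]

```text
time: 9.62
tool_pos: [503.1, 10.5, 74.4]
tcp_rot: [3.138, 0.002, 0.889]
contact_force: [-1.0, -0.1, -1.0]
grip_width: 14.5
```

Call:
step_arm:
  moves: [0,0,0.08,0,0,0,1,0,0,0,0,0,0,1]

```text
time: 9.78
tool_pos: [503.5, 10.5, 74.8]
tcp_rot: [3.137, 0.001, 0.889]
contact_force: [0.1, -0.1, -1.8]
grip_width: 14.4
```

Call:
step_arm:
  moves: [0,0,0.08,0,0,0,1,0,0,0,0,0,0,1]

```text
time: 9.95
tool_pos: [504.3, 10.5, 74.5]
tcp_rot: [3.135, -0.0, 0.89]
contact_force: [0.1, -0.1, -0.7]
grip_width: 14.4
```

The disc stops at 74.5, and the ledge was expected at 74.3, so it is seated. I'll open slightly to let go.

Call:
step_arm:
  moves: [0,0,0,0,0,0,0.4,0,0,0,0,0,0,0.4,0,0,0,0,0,0,0.4,0,0,0,0,0,0,0.4]

```text
time: 10.28
tool_pos: [504.7, 10.5, 74.4]
tcp_rot: [3.134, -0.001, 0.89]
contact_force: [-0.6, 0.5, 0.7]
grip_width: 27.4
```

Call:
step_arm:
  moves: [0,0,-0.4,0,0,0,0.4,0,0,-0.4,0,0,0,0.4,0,0,-0.6,0,0,0,0.4,0,0,-1,0,0,0,0.4,0,0,-1,0,0,0,-0.2,0,0,-1,0,0,0,-0.2,0,0,-1,0,0,0,-0.2]

```text
time: 10.87
tool_pos: [501.2, 11.2, 186.2]
tcp_rot: [3.141, 0.004, 0.889]
contact_force: [0.7, 0.7, 0.5]
grip_width: 43.1
```

```bash
python3 d.py 428.5 250 150 51.4; python3 look.py 10 210 160 310 260
```

```text
t 10.87 pos [501.2  11.2 186.2] rpy [180.    0.2  51. ] F [0.7 0.7 0.5] w 43.1 q [-0.13  0.32  1.61 -0.    1.21  0.55]
shift mm [ 139.8 -206.9   35.6] units [  6.99 -10.35   1.78]
turn units [ 0.    0.05 -0.11]
[498.56488693 122.32904337]
[441.94826769 152.06039659]
[383.80924801 182.59125022]
```

View pics/look10.png

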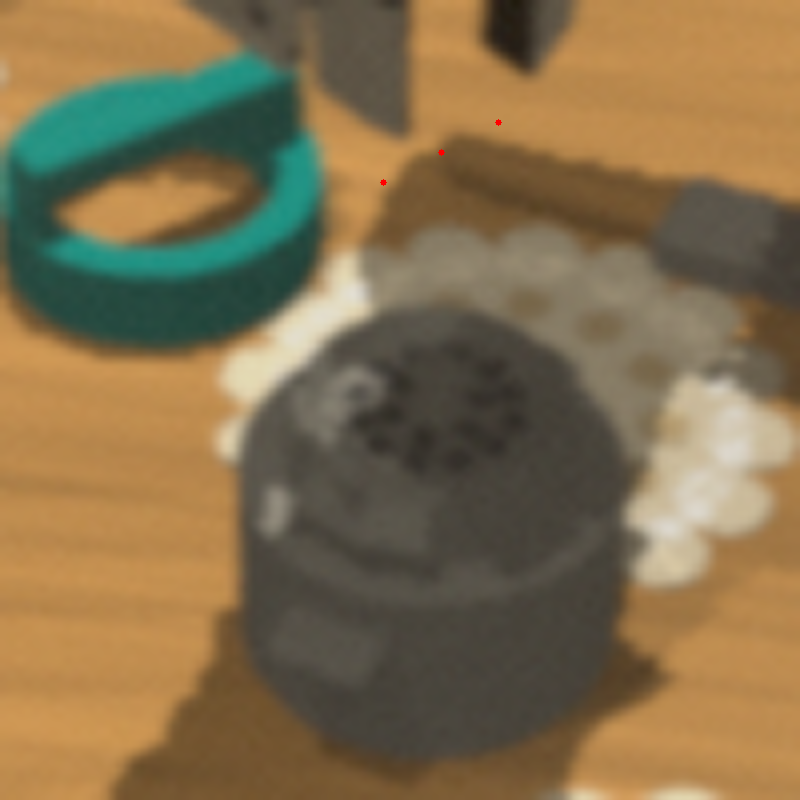

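The disc sits flat in the mouth, centre about (440,408) in the crop. Moving on to the ring.

Call:
step_arm:
  moves: [0.6,-0.9,0,0,0,0,-0.2,0.6,-0.9,0,0,0,0,-0.2,0.6,-0.9,0,0,0,0,-0.2,0.6,-0.9,0.2,0,0,0,-0.2,0.6,-0.9,0.2,0,0,0,-0.2,0.6,-0.9,0.2,0,0,0,-0.2,0.6,-0.9,0.2,0,0,0,-0.2,0.6,-0.9,0.2,0,0,0,-0.2]

```text
time: 11.58
tool_pos: [455.7, 178.9, 178.9]
tcp_rot: [3.12, -0.012, 0.882]
contact_force: [0.3, 0.5, -0.6]
grip_width: 54.9
```

```bash
python3 d.py 428.5 250 110 51.4
```

```text
t 11.58 pos [455.7 178.9 178.9] rpy [178.8  -0.7  50.5] F [ 0.3  0.5 -0.6] w 54.9 q [ 0.22  0.29  1.68 -0.01  1.15  0.92]
shift mm [ 36.8 -67.6  67.9] units [ 1.84 -3.38  3.39]
turn units [ 0.31 -0.16 -0.22]
```

Call:
step_arm:
  moves: [0.45,-0.8,0.7,0.1,0,-0.1,-0.2,0.45,-0.8,0.7,0.1,-0.1,-0.1,-0.2,0.45,-0.8,0.7,0.1,-0.1,0,-0.2,0.4,-0.6,0.6,0,0,0,-0.2,0,0,0,0,0,0,-0.2,0,0,0,0,0,0,-0.2]

```text
time: 12.08
tool_pos: [429.8, 251.0, 126.5]
tcp_rot: [3.139, -0.002, 0.902]
contact_force: [-0.8, 0.4, 0.0]
grip_width: 54.9
```

```bash
python3 d.py 428.5 250 70 51.4
```

```text
t 12.08 pos [429.8 251.  126.5] rpy [ 1.798e+02 -1.000e-01  5.170e+01] F [-0.8  0.4  0. ] w 54.9 q [ 0.38  0.37  1.72 -0.    1.05  1.05]
shift mm [-1.7 -0.6 56.5] units [-0.09 -0.03  2.82]
turn units [ 0.04 -0.03  0.07]
```

Call:
step_arm:
  moves: [-0.05,0,0.8,0,0,0,-0.2,0,0,0.8,0,0,0,-0.2,0,0,0.8,0,0,0,-0.2,0,0,0.2,0,0,0,-0.2,0,0,0,0,0,0,-0.2]

```text
time: 12.5
tool_pos: [434.0, 248.7, 78.6]
tcp_rot: [3.133, -0.01, 0.901]
contact_force: [-0.5, 0.6, 0.3]
grip_width: 55.0
```

```bash
python3 d.py 428.5 250 24 51.4; python3 look.py 11 310 150 430 240
```

```text
t 12.5 pos [434.  248.7  78.6] rpy [179.5  -0.6  51.6] F [-0.5  0.6  0.3] w 55.0 q [ 0.37  0.43  1.77 -0.    0.92  1.04]
shift mm [-3.  -5.6 54.5] units [-0.15 -0.28  2.72]
turn units [ 0.13 -0.15  0.05]
[397.5978659  355.13829369]
[353.85770474 387.06416336]
[308.70979681 420.00424567]
```

View pics/look11.png

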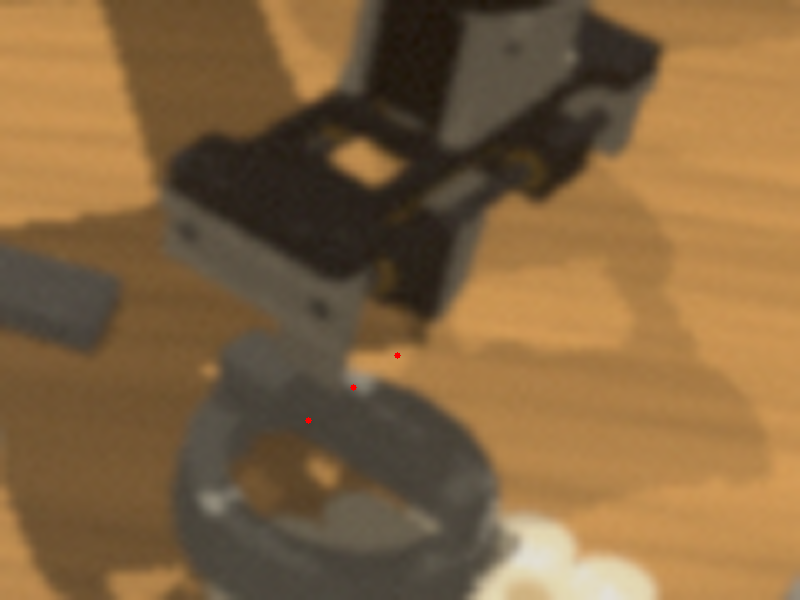

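Call:
step_arm:
  moves: [-0.15,-0.25,0.4,0.1,-0.1,0,-0.2,0,-0.05,0.4,0,0,0,-0.2,0,0,0.2,0,0,0,-0.2,0,0,0,0,0,0,-0.2]

```text
time: 12.88
tool_pos: [429.4, 250.3, 60.4]
tcp_rot: [3.137, -0.008, 0.899]
contact_force: [0.1, -0.2, 0.4]
grip_width: 55.2
```

```bash
python3 d.py 428.5 250 24 51.4; python3 look.py 12 310 150 430 240
```

```text
t 12.88 pos [429.4 250.3  60.4] rpy [179.7  -0.4  51.5] F [ 0.1 -0.2  0.4] w 55.2 q [0.37 0.46 1.8  0.   0.88 1.04]
shift mm [-1.1 -0.7 36.4] units [-0.05 -0.04  1.82]
turn units [ 0.06 -0.11  0.03]
[391.99797137 383.34897954]
[348.62066008 415.26741264]
[303.86748288 448.18456375]
```

View pics/look12.png

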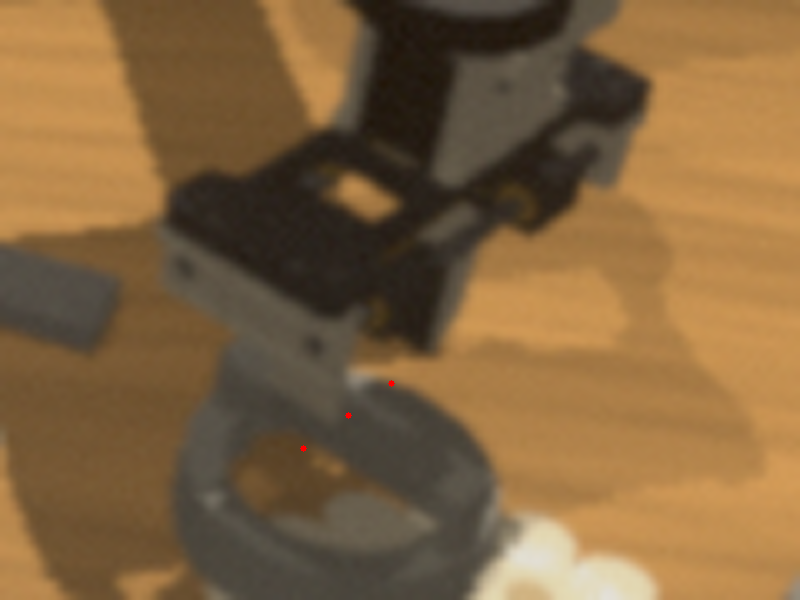

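Call:
step_arm:
  moves: [-0.05,0,0.4,0,-0.1,0,-0.2,0,0,0.4,0,0,0,-0.2,0,0,0,0,0,0,-0.2]

```text
time: 13.18
tool_pos: [429.5, 249.8, 43.9]
tcp_rot: [3.136, -0.002, 0.9]
contact_force: [-0.0, 0.7, 0.2]
grip_width: 54.9
```

```bash
python3 d.py 428.5 250 24 51.4
```

```text
t 13.18 pos [429.5 249.8  43.9] rpy [ 1.797e+02 -1.000e-01  5.160e+01] F [-0.   0.7  0.2] w 54.9 q [ 0.38  0.49  1.81 -0.01  0.84  1.05]
shift mm [-0.5 -1.  19.9] units [-0.03 -0.05  0.99]
turn units [ 0.08 -0.03  0.04]
```

Call:
step_arm:
  moves: [0,-0.05,0.4,0,0,0,-0.2,0,0,0.4,0,0,0,-0.2,0,0,0.15,0,0,0,-0.2,0,0,0,0,0,0,-0.2]

```text
time: 13.52
tool_pos: [428.4, 250.4, 22.1]
tcp_rot: [3.137, -0.001, 0.9]
contact_force: [1.0, 0.4, 1.4]
grip_width: 54.9
```

```bash
python3 d.py 428.5 250 23 51.4
```

```text
t 13.52 pos [428.4 250.4  22.1] rpy [179.7  -0.   51.6] F [1.  0.4 1.4] w 54.9 q [ 0.38  0.52  1.83 -0.01  0.79  1.05]
shift mm [-0.3  0.3 -0.9] units [-0.01  0.02 -0.05]
turn units [ 0.07 -0.01  0.04]
```

Call:
step_arm:
  moves: [0,0,0,0,0,0,1,0,0,0,0,0,0,1,0,0,0,0,0,0,1,0,0,0,0,0,0,1,0,0,0,0,0,0,1,0,0,0,0,0,0,1,0,0,0,0,0,0,1]

```text
time: 14.1
tool_pos: [428.5, 250.5, 22.2]
tcp_rot: [3.137, -0.001, 0.9]
contact_force: [1.0, 0.0, -1.6]
grip_width: 24.0
```

```bash
python3 d.py 428.5 250 23 51.4; python3 look.py 13 310 150 430 240
```

```text
t 14.1 pos [428.5 250.5  22.2] rpy [179.7  -0.   51.6] F [ 1.   0.  -1.6] w 24.0 q [ 0.38  0.52  1.83 -0.01  0.79  1.05]
shift mm [-0.4  0.3 -0.8] units [-0.02  0.01 -0.04]
turn units [ 0.07 -0.01  0.04]
[349.5712691  472.06990167]
[330.92650795 486.17521318]
[312.03371784 500.46540314]
```

View pics/look13.png

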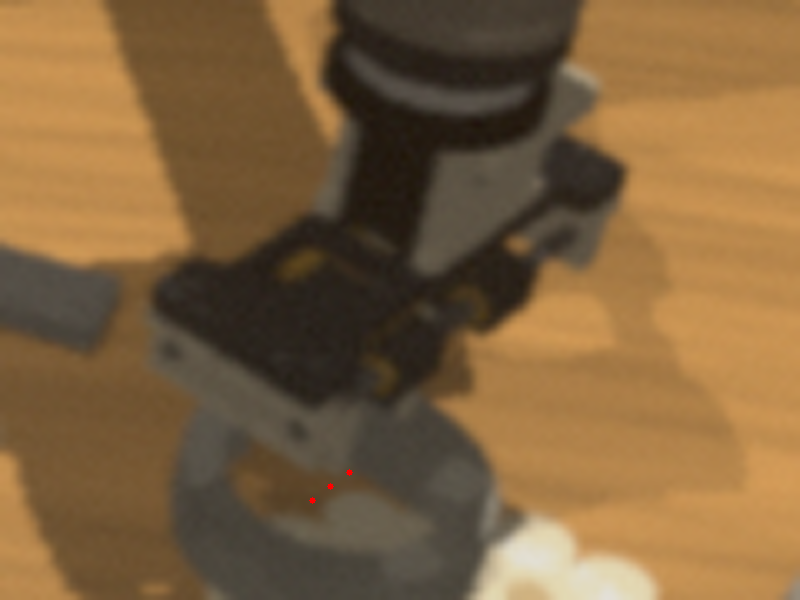

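The width is 24.0 mm, the bar's width, so it is held. Lifting.

Call:
step_arm:
  moves: [0,0,-0.5,0,0,0,1,0,0,-0.8,0,0,0,1,0,0,-1,0,0,0,1,0,0,-1,0,0,0,1,0,0,-1,0,0,0,1,0,0,-1,0,0,0,1,0,0,-1,0,0,0,1,0,0,-0.7,0,0,0,1]

```text
time: 14.82
tool_pos: [423.6, 249.0, 167.8]
tcp_rot: [-3.14, 0.01, 0.9]
contact_force: [-0.2, 0.1, -3.4]
grip_width: 23.6
```

```bash
python3 d.py 503.7 9.8 160 62; python3 look.py 14 290 90 410 180
```

```text
t 14.82 pos [423.6 249.  167.8] rpy [-179.9    0.6   51.6] F [-0.2  0.1 -3.4] w 23.6 q [ 0.38  0.32  1.66 -0.    1.17  1.05]
shift mm [-137.4  211.4    8.9] units [-6.87 10.57  0.45]
turn units [-0.03  0.15 -2.61]
[553.0291918  566.95559834]
[533.40849379 580.03826976]
[513.50416976 593.30838858]
```

View pics/look14.png

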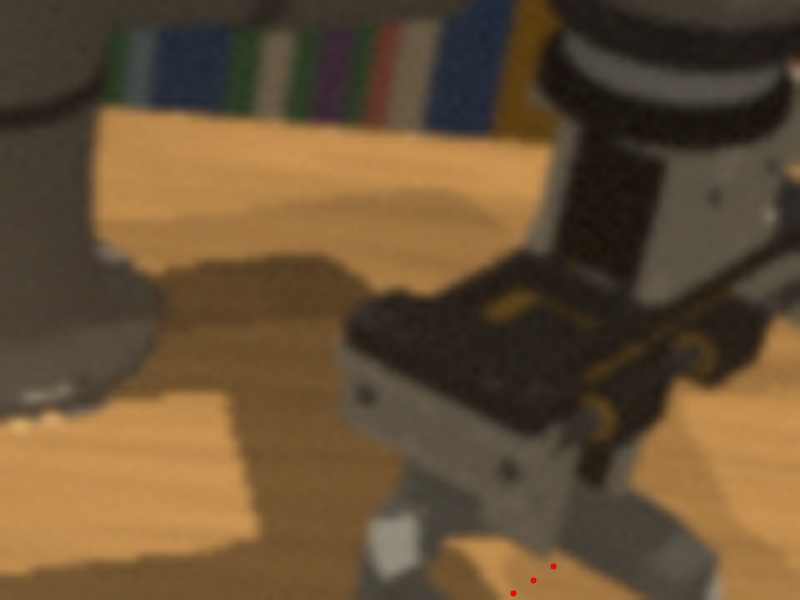

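Call:
step_arm:
  moves: [-0.6,0.95,0,0,0,-0.3,1,-0.6,0.95,0,0,0,-0.3,1,-0.6,0.95,0,0,0,-0.3,1,-0.6,0.95,0,0,0,-0.3,1,-0.6,0.95,0,0,0,-0.3,1,-0.6,0.95,0,0,0,-0.3,1,-0.6,0.95,0,0,0,-0.3,1,-0.6,0.95,0,0,0,-0.3,1]

```text
time: 15.53
tool_pos: [495.4, 82.3, 171.9]
tcp_rot: [-3.139, 0.005, 1.083]
contact_force: [-0.8, 0.2, -2.6]
grip_width: 24.0
```

```bash
python3 d.py 503.7 9.8 150 62
```

```text
t 15.53 pos [495.4  82.3 171.9] rpy [-179.9    0.3   62.1] F [-0.8  0.2 -2.6] w 24.0 q [ 0.01  0.33  1.63 -0.    1.18  0.5 ]
shift mm [-60.   41.4  22.1] units [-3.    2.07  1.11]
turn units [-0.03  0.07  0.01]
```

Call:
step_arm:
  moves: [-0.75,0.5,0.2,0,0,0,1,-0.75,0.5,0.2,0,0,0,1,-0.75,0.5,0.2,0,0.1,0,1,-0.5,0.3,0.2,0,0,0,1,0,0,0,0,0,0,1,0,0,0,0,0,0,1]

```text
time: 16.03
tool_pos: [501.0, 9.3, 153.2]
tcp_rot: [-3.136, -0.0, 1.079]
contact_force: [-0.3, 0.1, -3.2]
grip_width: 23.6
```

```bash
python3 d.py 503.7 9.8 135 62; python3 look.py 15 200 130 320 220
```

```text
t 16.03 pos [501.    9.3 153.2] rpy [-179.7   -0.    61.8] F [-0.3  0.1 -3.2] w 23.6 q [-0.14  0.35  1.66  0.    1.13  0.35]
shift mm [ 1.7  2.3 18.2] units [0.09 0.11 0.91]
turn units [-0.08 -0.   -0.04]
[448.42899242 384.3473152 ]
[427.76411477 400.97837422]
[406.74461512 417.89443865]
```

View pics/look15.png

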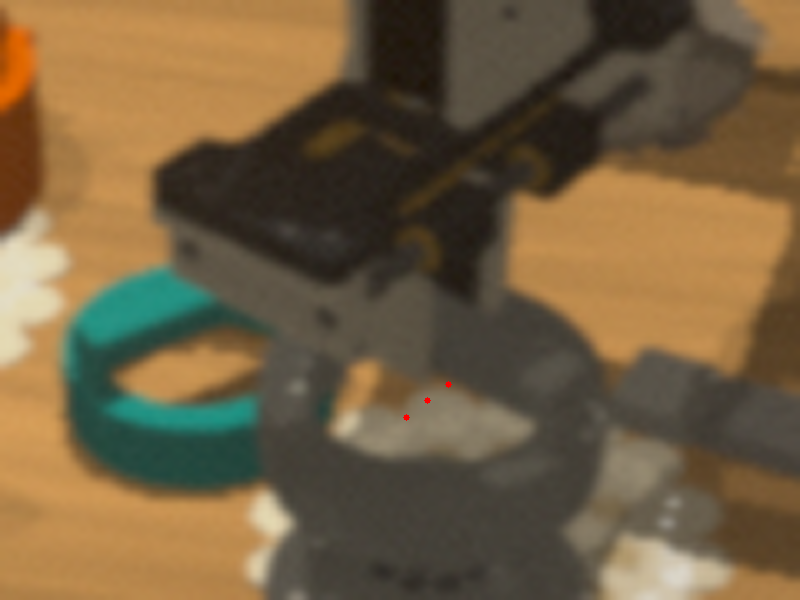

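Call:
step_arm:
  moves: [0.1,0.13,0.4,0,0,0,1,0,0,0.3,0,0,0,1,0,0,0.1,0,0,0,1,0,0,0,0,0,0,1]

```text
time: 16.42
tool_pos: [504.1, 12.7, 135.8]
tcp_rot: [-3.136, -0.001, 1.083]
contact_force: [-0.9, 0.3, -2.8]
grip_width: 23.6
```

```bash
python3 d.py 504 10 120 62; python3 look.py 16 200 130 320 220
```

```text
t 16.42 pos [504.1  12.7 135.8] rpy [-179.7   -0.    62. ] F [-0.9  0.3 -2.8] w 23.6 q [-0.13  0.38  1.68  0.    1.09  0.36]
shift mm [-2.5  1.3 15.8] units [-0.12  0.06  0.79]
turn units [-0.08 -0.01  0.01]
[455.39451326 429.44520809]
[435.09382393 446.33086748]
[414.44754545 463.50335183]
```

View pics/look16.png

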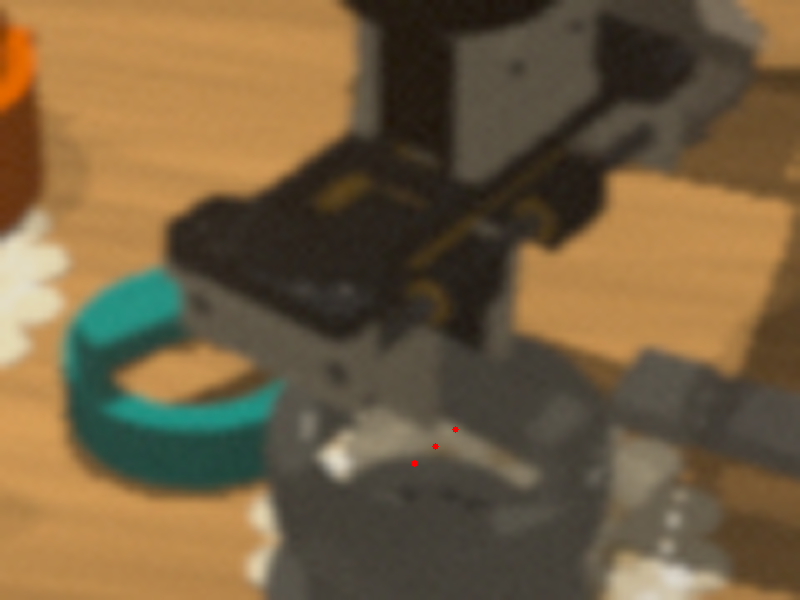

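Call:
step_arm:
  moves: [-0.13,0.06,0.25,0,0,0,1,0,0,0.2,0,0,0,1,0,0,0,0,0,0,1,0,0,0,0,0,0,1]

```text
time: 16.8
tool_pos: [503.9, 10.4, 126.2]
tcp_rot: [-3.136, -0.001, 1.084]
contact_force: [-0.0, -1.1, -2.8]
grip_width: 23.8
```

```bash
python3 d.py 504 10 120 62
```

```text
t 16.8 pos [503.9  10.4 126.2] rpy [-179.7   -0.    62.1] F [-0.  -1.1 -2.8] w 23.8 q [-0.13  0.39  1.69  0.    1.07  0.35]
shift mm [-0.3  0.3  6.2] units [-0.02  0.01  0.31]
turn units [-0.07 -0.01  0.03]
```

Call:
step_arm:
  moves: [0,0,0.25,-0.05,0,0,1,0,0,0.2,0,0,0,1,0,0,0,0,0,0,1]

```text
time: 17.05
tool_pos: [504.1, 10.3, 116.6]
tcp_rot: [-3.141, -0.001, 1.084]
contact_force: [0.3, -0.1, -2.9]
grip_width: 23.7
```

Call:
step_arm:
  moves: [0,0,0.2,0,0,0,1,0,0,0.2,0,0,0,1,0,0,0,0,0,0,1]

```text
time: 17.3
tool_pos: [504.1, 10.3, 107.7]
tcp_rot: [-3.141, -0.001, 1.084]
contact_force: [-0.0, -0.1, -4.2]
grip_width: 23.8
```

Call:
step_arm:
  moves: [0,0,0.2,0,0,0,1,0,0,0.15,0,0,0,1,0,0,0,0,0,0,1]

```text
time: 17.55
tool_pos: [504.1, 10.3, 99.8]
tcp_rot: [-3.141, -0.001, 1.084]
contact_force: [0.7, 1.2, -3.5]
grip_width: 23.6
```

Call:
step_arm:
  moves: [0,0,0.15,0,0,0,1,0,0,0.15,0,0,0,1,0,0,0,0,0,0,1]

```text
time: 17.8
tool_pos: [504.2, 10.3, 93.2]
tcp_rot: [-3.141, -0.001, 1.084]
contact_force: [-0.4, -0.2, -3.1]
grip_width: 24.2
```

Call:
step_arm:
  moves: [0,0,0.08,0,0,0,1,0,0,0.04,0,0,0,1,0,0,0,0,0,0,1,0,0,0,0,0,0,1]

```text
time: 18.13
tool_pos: [504.5, 10.3, 92.6]
tcp_rot: [3.14, -0.002, 1.084]
contact_force: [-0.1, 0.0, -2.5]
grip_width: 23.5
```

```bash
python3 d.py 504 10 92 -17; python3 look.py 17 200 130 320 220
```

```text
t 18.13 pos [504.5  10.3  92.6] rpy [ 1.799e+02 -1.000e-01  6.210e+01] F [-0.1  0.  -2.5] w 23.5 q [-0.13  0.43  1.74  0.    0.98  0.35]
shift mm [-0.5 -0.3  0.6] units [-0.03 -0.02  0.03]
turn units [-0.   -0.03 19.77]
[445.57406052 520.41964268]
[425.90332292 537.48957591]
[405.90929952 554.83906661]
```

View pics/look17.png

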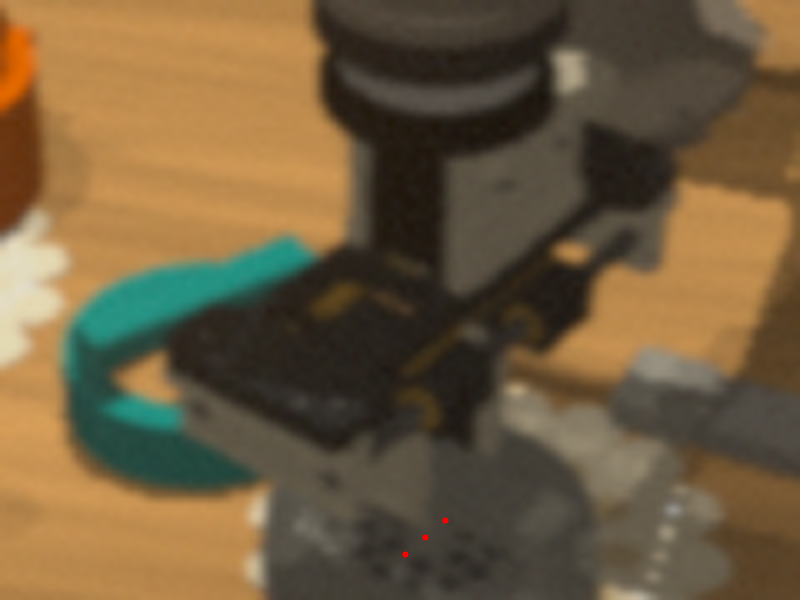

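The ring is down: it rests at 92.6, and the shoulder was expected at about 92.2. Now turning clockwise.

Call:
step_arm:
  moves: [0,0,0,0,0,0.6,1,0,0,0,0,0,0.6,1,0,0,0,0,0,0.6,1,0,0,0,0,0,0.6,1,0,0,0,0,0,0,1]

```text
time: 18.6
tool_pos: [504.8, 10.3, 92.1]
tcp_rot: [3.141, -0.002, 0.909]
contact_force: [-0.6, -0.4, -0.7]
grip_width: 23.5
```

```bash
python3 d.py 504.3 10.3 92.6 -17
```

```text
t 18.6 pos [504.8  10.3  92.1] rpy [ 1.799e+02 -1.000e-01  5.210e+01] F [-0.6 -0.4 -0.7] w 23.5 q [-0.13  0.43  1.74  0.    0.98  0.53]
shift mm [-0.3 -0.4 -0.5] units [-0.01 -0.02 -0.03]
turn units [-1.000e-02 -3.000e-02  1.727e+01]
```

Call:
step_arm:
  moves: [0,0,0,0,0,0.8,1,0,0,0,0,0,0.8,1,0,0,0,0,0,0.8,1,0,0,0,0,0,0.8,1,0,0,0,0,0,0.8,1,0,0,0,0,0,0.8,1,0,0,0,0,0,0.8,1,0,0,0,0,0,0,1]

```text
time: 19.27
tool_pos: [505.6, 9.9, 92.1]
tcp_rot: [3.14, -0.003, 0.511]
contact_force: [-0.0, 0.6, -1.8]
grip_width: 23.6
```

```bash
python3 d.py 504.3 10.3 92.6 -17
```

```text
t 19.27 pos [505.6   9.9  92.1] rpy [179.9  -0.2  29.3] F [-0.   0.6 -1.8] w 23.6 q [-0.13  0.43  1.74  0.    0.97  0.93]
shift mm [-0.9 -1.  -0.5] units [-0.05 -0.05 -0.02]
turn units [ 0.   -0.05 11.57]
```

Call:
step_arm:
  moves: [-0.05,-0.05,0,0,0,0.8,1,0,0,0,0,0,0.8,1,0,0,0,0,0,0.8,1,0,0,0,0,0,0.8,1,0,0,0,0,0,0.8,1,0,0,0,0,0,0.8,1,0,0,0,0,0,0.8,1,0,0,0,0,0,0,1]

```text
time: 19.93
tool_pos: [504.3, 9.7, 92.1]
tcp_rot: [3.141, -0.003, 0.125]
contact_force: [-0.6, 0.5, -0.8]
grip_width: 23.4
```

```bash
python3 d.py 504.3 10.3 92.6 -17
```

```text
t 19.93 pos [504.3   9.7  92.1] rpy [179.9  -0.2   7.2] F [-0.6  0.5 -0.8] w 23.4 q [-0.13  0.43  1.74 -0.    0.97  1.31]
shift mm [ 0.  -0.6 -0.5] units [ 0.   -0.03 -0.03]
turn units [ 0.01 -0.05  6.04]
```

Call:
step_arm:
  moves: [0,0,0,0,0,0.8,1,0,0,0,0,0,0.8,1,0,0,0,0,0,0.8,1,0,0,0,0,0,0.8,1,0,0,0,0,0,0.8,1,0,0,0,0,0,0.8,1,0,0,0,0,0,0.8,1,0,0,0,0,0,0,1]

```text
time: 20.6
tool_pos: [504.5, 9.4, 92.1]
tcp_rot: [3.141, -0.004, -0.252]
contact_force: [-0.1, 0.8, -1.6]
grip_width: 23.9
```

```bash
python3 d.py 504.3 10.3 92.6 -17
```

```text
t 20.6 pos [504.5   9.4  92.1] rpy [180.   -0.2 -14.4] F [-0.1  0.8 -1.6] w 23.9 q [-0.13  0.43  1.74 -0.    0.97  1.69]
shift mm [-0.4 -0.9 -0.5] units [-0.02 -0.04 -0.03]
turn units [ 0.01 -0.05  0.64]
```

Call:
step_arm:
  moves: [0,0,0,0,0,0.7,1,0,0,0,0,0,0,1,0,0,0,0,0,0,-0.1,0,0,0,0,0,0,-0.1,0,0,0,0,0,0,-0.1,0,0,0,0,0,0,-0.1,0,0,0,0,0,0,-0.1]

```text
time: 21.18
tool_pos: [505.7, 9.4, 92.9]
tcp_rot: [-3.141, -0.006, -0.282]
contact_force: [0.2, -0.7, 0.5]
grip_width: 49.5
```

Call:
step_arm:
  moves: [0,0,-0.4,0,0,0,-0.2,0,0,-0.6,0,0,0,-0.2,0,0,-0.8,0,0,0,-0.2,0,0,-1,0,0,0,-0.2,0,0,-1,0,0,0,-0.2,0,0,-1,0,0,0,-0.2,0,0,-1,0,0,0,-0.2,0,0,-0.5,0,0,0,-0.2]

```text
time: 21.85
tool_pos: [503.1, 9.8, 226.0]
tcp_rot: [3.141, -0.002, -0.278]
contact_force: [-0.0, 0.5, 0.8]
grip_width: 55.3
```

Call:
step_arm:
  moves: [-1,0.5,-0.2,0,0,0,-0.2,-1,0.5,-0.2,0,0,0,-0.2,-1,0.8,-0.2,0,0,0,-0.2,-0.8,1,0,0,0,0,-0.2,-0.5,1,0,0,0,0,-0.2,-0.5,1,0,0,0,0,-0.2,0,1,0,0,0,0,-0.2,0,0,0,0,0,0,-0.2]

```text
time: 22.52
tool_pos: [375.8, -77.3, 246.7]
tcp_rot: [-3.142, -0.017, -0.27]
contact_force: [-0.2, 0.1, 0.3]
grip_width: 55.2
```

```bash
python3 d.py 504.3 10.3 92.6 -17; python3 look.py 18 210 150 310 250;python3 - <<'E'
from plant import *; import cv2
im=capture('top')[:,:,::-1].copy(); cv2.imwrite('pics/top18.png',im); cv2.imwrite('pics/t18c.png',cv2.resize(im[115:205,195:285],(600,600),interpolation=2))
E
```

```text
t 22.52 pos [375.8 -77.3 246.7] rpy [-180.    -1.   -15.5] F [-0.2  0.1  0.3] w 55.2 q [-0.41  0.03  1.8   0.    1.3   1.43]
shift mm [  97.7 -118.7  155.9] units [ 4.89 -5.94  7.79]
turn units [-0.   -0.25  0.38]
[ 307.71338831 -183.17877574]
[ 227.36670064 -203.07501637]
[ 148.72521918 -222.53596685]
```

View pics/look18.png

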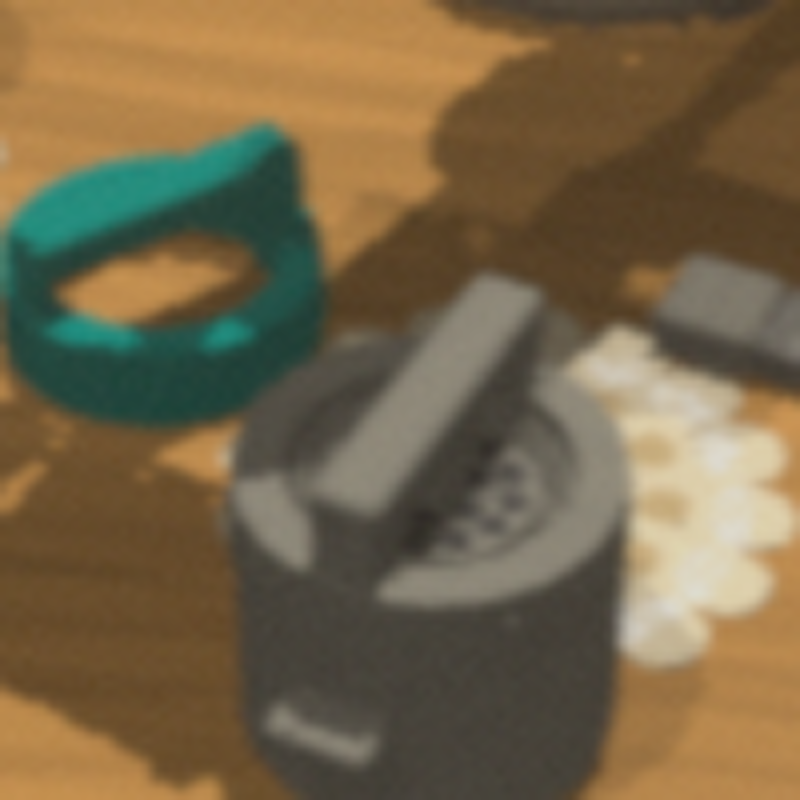

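View pics/t18c.png

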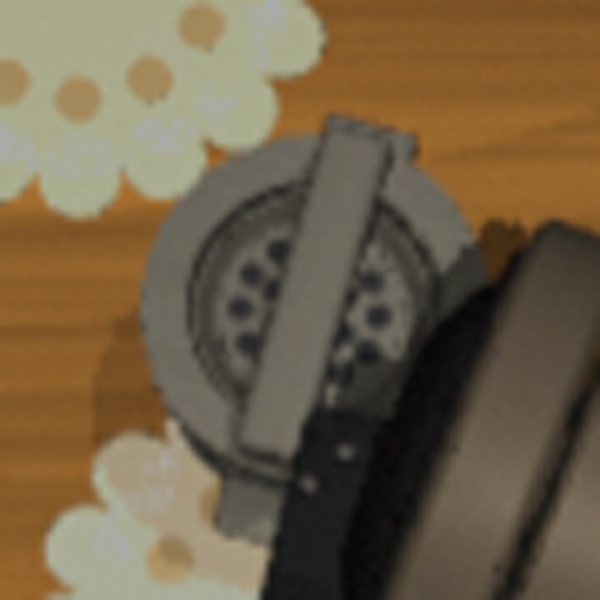

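The pictures show the bar in line with both ears, the ring down and level, the disc flat beneath it, and the gripper clear. I'll hold briefly, then hand in.

Call:
step_arm:
  moves: [0,0,0,0,0,0,-0.2,0,0,0,0,0,0,-0.2]

```text
time: 22.78
tool_pos: [377.2, -74.5, 247.0]
tcp_rot: [-3.139, -0.018, -0.27]
contact_force: [0.0, 0.6, 0.3]
grip_width: 55.1
```

```bash
python3 - <<'E'
from h import *
# bar ends at z=134 in crop (scale 600/90, origin 195,115)
f=lambda x,y:pix2w('top',(x+.5)*.15-.5+195,(y+.5)*.15-.5+115,134)
c=[f(*p) for p in((325,118),(392,137),(296,455),(240,438))]
d=c[0]+c[1]-c[2]-c[3]; print(np.mean(c,0),np.degrees(np.arctan2(d[1],d[0])))
from plant import *
print(close_job())
E
```

```text
[506.70138393   8.47213778 134.        ] -16.676199859290602
the job is handed in; nothing more can be done
None
```

The disc lies on the pot's ledge. The ring is down on the shoulder, turned clockwise about 78° until its bar lines up with the ears, and released. I handed the job in at 22.8 s. No verdict is reported, so these are my own last checks:

- **Ring angle:** the bar measures −16.7° and the ears' line about −17°.
- **Ring position:** it measures about 3 mm from the pot's centre, against the 12 mm allowed. While gripped, it rested at the height expected for fully down on the shoulder.
- **Disc:** it looks flat and centred in both views. It stopped within 0.2 mm of the height expected for the ledge.
- **Robot:** the gripper was clear of everything, with only sensor noise on the force reading.

**One disagreement:** the real fingertips sat about 18–19 mm above the reported TCP. Because of this, my first close passed over the knob. I found the offset by feeling downward and checking the scene picture, and corrected every later height for it.

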